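# Sort the parts of a stripped mould into their trays

### The arm

A 6-joint arm with a two-finger parallel gripper is mounted at the origin on the work surface. World frame = base frame: x ahead of the robot, y to its left, z up, the work surface at z = 0. Lengths are in m, angles in rad, forces in N, time in s.
With the tool pointing down it reaches from about 0.35 to 0.85 m from the base axis. Payload 8.1 kg.
Tool frame: the origin (TCP) lies midway between the tips of the shut fingers; the grasp point (between the pads) lies 19 mm behind it (robot.tcp_to_grasp is the distance from the TCP to the grasp point, in m); z points along the fingers, y is the direction in which the jaws open and shut (so a half turn about z gives the same grasp; the last joint's range is limited). The gripper opens to 93 mm and grips with 3 to 60 N. Pads are 15 mm wide; open, the fingers measure 128 mm over their backs; the gripper's body (75 mm by 188 mm) begins 65 mm behind the grasp point.
Start: joints at [-1.338, 0.13, 1.488, -0, 1.523, -0.085], TCP at [0.188, -0.57, 0.219] pointing down, gripper open.
Joint ranges: [-2.96, 2.96], [-0.89, 2.26], [0.02, 2.5], [-1.34, 4.48], [0, 2.73], [-2.66, 2.66]. Speed limits (rad/s): [2.39, 2.39, 2.79, 3.14, 3.14, 3.14].

### API

Orientations are given as a rotation vector (axis times angle).
In Python, from plant import robot gives the robot as it stands.
- The arm moves only by the tool send_rows, never from a script. Its argument "series" is a list of rows, each an object of numbers: "wx", "wy", "wz": the turn, a rotation vector about the world's x, y, z in rad; "dx", "dy", "dz": the shift along the world's x, y, z in cm; "fingers": the closure in counts, from 0 (fully open) to 255 (shut). In form: [{"wx": .., "wy": .., "wz": .., "dx": .., "dy": .., "dz": .., "fingers": ..}, ...]. A call has 1 to 20 rows; each row shifts and turns the pose as measured when the row begins; what a row does not reach is not made up. A row lasts 1/12 s, in which the tool goes at most 41.7 mm and 7.16 degrees, less where a joint would pass 70% of its speed; a pose out of reach is approached as far as the arm can. A call is refused whole if a number of a shift passes 4.17 or a number of a turn 0.125, either way. A call with a gripper value outside its range is refused whole. The fingers move at their own pace and stop on an object; "newtons" is the grip in N (left out, the last holds). Time passes only in rows, so rows that do not move let the fingers close. It gives the time, the measured TCP pose, the force and the opening at its end, in the units of the state.
- robot.read_state(): the state, without advancing time (a new reading comes with each control period).
- robot.read_camera(name): name is "scene" or "top" or "wrist"; returns the picture (384x512x3 uint8, red, green, blue); there is no depth.
- robot.camera_info(name): a dict with "intrinsics" (3x3 intrinsics, pixels), "k1" (the pictures are not rectified: a ray, as slopes to the right and down, at radius r is drawn at 1 + k1 r^2 times it, then the intrinsics apply), "extrinsics" (4x4, takes a point from world to camera coordinates); the wrist camera has in their place "tool_from_camera" (4x4, takes a point from camera to tool coordinates, whose origin is the TCP and whose axes are the flange's). Camera axes: x right, y up, looking along -z (the intrinsics and any distortion apply to the point x, -y, -z); pixel columns grow to the right and rows downward; lengths in m; the calibration is good to about 2 mm. A picture is of the moment at which its call begins: read the wrist's pose just before it. camera_info takes no time and is no camera call.
- robot.close_job(): hands the job in, once; it reports no verdict.
The state is a dict: "t": time; "q": joint angles; "dq": joint speeds; "joint_torque": joint torques, N m; "tool_pos": TCP position; "orientation": TCP orientation; "force": force on the tool from outside, world axes, zero at the start; "wrist_torque": the same for the moment, N m; "opening": finger opening in m.
Only numpy, scipy, OpenCV 4.12 (cv2) and the standard library are available. Lean on these libraries where they do the work, as an engineer would, in place of code of your own. Each camera call takes 0.05 s, during which the arm holds its last target.

### The job

The injection mould has been stripped for service and its loose parts stand mixed on the bench. Sort them for washing: both steel guide pillars into the blue tray, both bronze guide bushes into the yellow tray and the dark locating ring into the green tray, each set down without dropping it, pillars and bushes upright on their flanged end just as they stand now and not touching each other, the ring flat on the tray floor. Do not shift the spray can that stands among them.

Things in the scene. Friction and masses are not known exactly. Their poses are not given: they have to be found in the camera images.
- pillar_a_mid (a point): Bright steel guide pillar standing on its head: plain round shank 24 mm in diameter with dark oil grooves, 92 mm tall in all, on a head 32 mm in diameter and 8 mm thick at the bottom; about 0.34 kg. This point is its centre, 46 mm above its underside; z runs up the shank. The two pillars are alike.
- pillar_b_mid (a point): Bright steel guide pillar standing on its head: plain round shank 24 mm in diameter with dark oil grooves, 92 mm tall in all, on a head 32 mm in diameter and 8 mm thick at the bottom; about 0.34 kg. This point is its centre, 46 mm above its underside; z runs up the shank. The two pillars are alike.
- bush_a_mid (a point): Bronze-coloured guide bush standing on its flange: a tube 36 mm outside and 24 mm inside, 44 mm tall in all, on a flange 44 mm in diameter and 8 mm thick at the bottom; about 0.21 kg. This point is its centre, 22 mm above its underside; z runs up its axis. The two bushes are alike.
- bush_b_mid (a point): Bronze-coloured guide bush standing on its flange: a tube 36 mm outside and 24 mm inside, 44 mm tall in all, on a flange 44 mm in diameter and 8 mm thick at the bottom; about 0.21 kg. This point is its centre, 22 mm above its underside; z runs up its axis. The two bushes are alike.
- locating_ring_mid (a point): Dark steel locating ring lying flat: 60 mm outside, 36 mm bore, 15 mm thick, with two small screw holes; about 0.20 kg. This point is its centre, 7.5 mm above its underside; z is its axis.
- tray_blue: Shallow blue tray, fixed to the bench: 130 mm (its x) by 180 mm (its y) outside, 20 mm high, walls 4 mm thick, inside 122 by 172 mm with a thin white ribbed mat. Origin: centre of its underside; the inner floor lies 4 mm above that.
- tray_yellow: Shallow yellow tray, fixed to the bench: 130 mm (its x) by 180 mm (its y) outside, 20 mm high, walls 4 mm thick, inside 122 by 172 mm with a thin white ribbed mat. Origin: centre of its underside; the inner floor lies 4 mm above that.
- tray_green: Shallow green tray, fixed to the bench: 130 mm (its x) by 180 mm (its y) outside, 20 mm high, walls 4 mm thick, inside 122 by 172 mm with a thin white ribbed mat. Origin: centre of its underside; the inner floor lies 4 mm above that.
- spray_can_mid (a point): Black spray can with a white band and a white cap, 52 mm in diameter and 150 mm tall, standing loose somewhere among the parts, at least 90 mm from the axis of any of them; to be left alone. This point is its centre, 75 mm above the bench.

How it is judged:
At the end, for the whole second after the job is handed in: All at rest on the right tray's floor (centre within 50 mm of the tray's centre along its x, 75 mm along y, height within 5 mm): pillars and bushes on their flanged ends, upright within 0.15 rad, axes over 35 mm (pillars) and 47 mm (bushes) apart; the ring flat, either face up (x of pillar_a_mid in the frame of tray_blue between -0.05 and 0.05 m and y of pillar_a_mid in the frame of tray_blue between -0.075 and 0.075 m and z of pillar_a_mid in the frame of tray_blue between 0.045 and 0.055 m and angle between each of pillar_a_mid, pillar_b_mid, bush_a_mid, bush_b_mid's own z axis and vertical below 0.15 rad and linear speed of each of pillar_a, pillar_b, bush_a, bush_b, locating_ring below 0.02 m/s and angular speed of each of pillar_a, pillar_b, bush_a, bush_b, locating_ring below 0.2 rad/s and x of pillar_b_mid in the frame of tray_blue between -0.05 and 0.05 m and y of pillar_b_mid in the frame of tray_blue between -0.075 and 0.075 m and z of pillar_b_mid in the frame of tray_blue between 0.045 and 0.055 m and x of bush_a_mid in the frame of tray_yellow between -0.05 and 0.05 m and y of bush_a_mid in the frame of tray_yellow between -0.075 and 0.075 m and z of bush_a_mid in the frame of tray_yellow between 0.021 and 0.031 m and x of bush_b_mid in the frame of tray_yellow between -0.05 and 0.05 m and y of bush_b_mid in the frame of tray_yellow between -0.075 and 0.075 m and z of bush_b_mid in the frame of tray_yellow between 0.021 and 0.031 m and x of locating_ring_mid in the frame of tray_green between -0.05 and 0.05 m and y of locating_ring_mid in the frame of tray_green between -0.075 and 0.075 m and z of locating_ring_mid in the frame of tray_green between 0.0065 and 0.0165 m and (angle between locating_ring_mid's own z axis and vertical below 0.15 rad or angle between locating_ring_mid's own z axis and vertical above 2.99 rad) and horizontal distance between pillar_a_mid and pillar_b_mid above 0.035 m and horizontal distance between bush_a_mid and bush_b_mid above 0.047 m); the robot touches nothing.
It fails at once if a part is dropped or knocked over: it moves faster than 0.7 m/s (a fall of about 25 mm) with no finger touching it ((linear speed of pillar_a above 0.7 m/s and contact force between the fingers and pillar_a below 0.05 N) or (linear speed of pillar_b above 0.7 m/s and contact force between the fingers and pillar_b below 0.05 N) or (linear speed of bush_a above 0.7 m/s and contact force between the fingers and bush_a below 0.05 N) or (linear speed of bush_b above 0.7 m/s and contact force between the fingers and bush_b below 0.05 N) or (linear speed of locating_ring above 0.7 m/s and contact force between the fingers and locating_ring below 0.05 N)).
It fails at once if the spray can is shifted by more than 25 mm or tipped (distance of spray_can_mid from where it was at the start of the episode above 0.025 m or angle between spray_can_mid's own z axis and vertical above 0.3 rad).
It also fails if it takes over 136 s, if anything falls off the work surface, if the arm or the gripper's body presses on something with over 40 N, if the wrist force passes 120 N, or if a joint passes its speed limit or range.

## Working session

There is one attempt and no reset: what is moved stays moved. The work goes in short steps, Python scripts to look and compute and a tool call to move; the robot and the scene stay as the last step left them, time stands still between calls to the robot, and variables do not carry over. Pictures are saved under pics/ and viewed, and the job is handed in when it is done.

Besides the shell and the picture viewer there is one more tool, called as a command line: name --argument value ..., lists and objects as JSON in quotes. send_rows: Moves the arm, as the interface text tells. Its arguments: {"type":"object","properties":{"series":{"type":"array","items":{"type":"object","properties":{"wx":{"type":"number"},"wy":{"type":"number"},"wz":{"type":"number"},"dx":{"type":"number"},"dy":{"type":"number"},"dz":{"type":"number"},"fingers":{"type":"number"}}}},"newtons":{"type":"number"}},"required":["series"]}

```bash
ls; mkdir -p pics
cat > h.py <<'E'
import numpy as np, cv2
from plant import robot
def grab(n,f):
    im=robot.read_camera(n); cv2.imwrite('pics/'+f,im[:,:,::-1]); return im
E
python3 - <<'E'
from h import *
s=robot.read_state(); print(s['t'],s['tool_pos'],s['orientation'],s['opening'])
for n in('top','scene'): grab(n,n+'1.png'); print(robot.camera_info(n))
print(robot.camera_info('wrist'))
E
```

```text
pics
0.0 [ 0.18736553 -0.56938854  0.21759509] [-3.10015910e+00 -4.96812464e-01  2.09624747e-04] 0.09309282796222748
{'intrinsics': array([[490.48899567,   0.        , 254.74445925],
       [  0.        , 490.48899567, 186.12702468],
       [  0.        ,   0.        ,   1.        ]]), 'k1': -0.21301456287799853, 'extrinsics': array([[-0.0206276 , -0.99971868, -0.01170747,  0.03460161],
       [ 0.99824124, -0.02124525,  0.05534492, -0.52270188],
       [-0.05557808, -0.01054524,  0.99839866, -1.30277502],
       [ 0.        ,  0.        ,  0.        ,  1.        ]])}
{'intrinsics': array([[454.10736102,   0.        , 264.22294552],
       [  0.        , 454.10736102, 202.59853657],
       [  0.        ,   0.        ,   1.        ]]), 'k1': -0.06820389447257669, 'extrinsics': array([[ 0.23395622,  0.97220407, -0.00915028, -0.1215517 ],
       [-0.75605414,  0.1878418 ,  0.62697495,  0.34016198],
       [ 0.61126641, -0.13976658,  0.77898568, -1.40940635],
       [ 0.        ,  0.        ,  0.        ,  1.        ]])}
{'intrinsics': array([[304.6889028 ,   0.        , 256.20686114],
       [  0.        , 304.6889028 , 188.80233266],
       [  0.        ,   0.        ,   1.        ]]), 'k1': -0.018080864486628094, 'tool_from_camera': array([[ 1.54895237e-04,  9.68936229e-01,  2.47310656e-01,
         6.87110999e-02],
       [ 9.99999913e-01, -2.45939482e-04,  3.37245679e-04,
        -1.70209131e-04],
       [ 3.87593011e-04,  2.47310582e-01, -9.68936182e-01,
        -1.63938154e-01],
       [ 0.00000000e+00,  0.00000000e+00,  0.00000000e+00,
         1.00000000e+00]])}
```

View pics/top1.png

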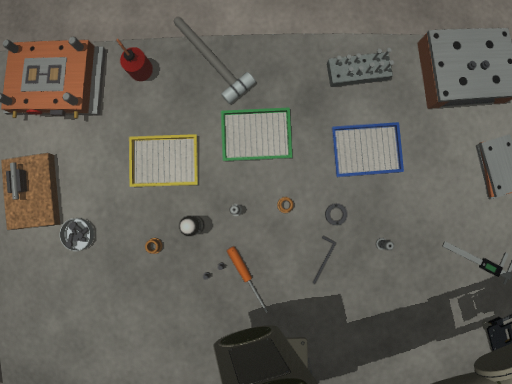

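View pics/scene1.png

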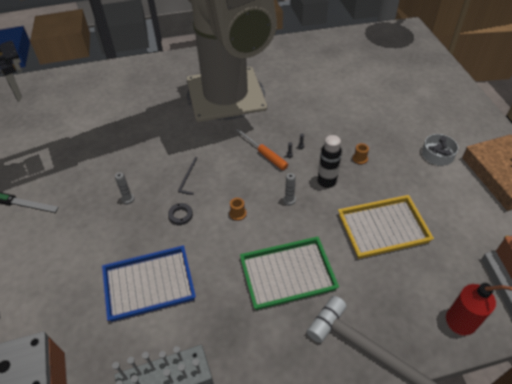

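The top view shows pillars near (237,209) and (385,244), bushes near (286,204) and (153,245), the ring near (336,214) and the can near (190,226). The trays are yellow (164,160), green (257,134) and blue (367,149).

```bash
cat >> h.py <<'E'
def ray(n,uv,s=None):
    c=robot.camera_info(n);K=c['intrinsics'];k=c['k1']
    u=cv2.undistortPoints(np.array([[uv]],float),K,np.array([k,0,0,0.]))[0,0]
    d=np.array([u[0],-u[1],-1.])
    if n=='wrist':
        from scipy.spatial.transform import Rotation as R
        T=c['tool_from_camera'];Rw=R.from_rotvec(s['orientation']).as_matrix()
        return Rw@T[:3,3]+s['tool_pos'],Rw@T[:3,:3]@d
    E=c['extrinsics'];return -E[:3,:3].T@E[:3,3],E[:3,:3].T@d
def onz(n,uv,z,s=None):
    o,d=ray(n,uv,s);return (o+d*(z-o[2])/d[2]).round(4)
def two(uv1,uv2):
    o1,d1=ray('top',uv1);o2,d2=ray('scene',uv2)
    A=np.stack([d1,-d2],1);t=np.linalg.lstsq(A,o2-o1,rcond=None)[0]
    p,q=o1+t[0]*d1,o2+t[1]*d2;return ((p+q)/2).round(4),np.linalg.norm(p-q).round(4)
E
python3 - <<'E'
from h import *
im=cv2.imread('pics/top1.png')
L=[('pA',237,209),('pB',385,244),('bA',286,204),('bB',153,245),('ring',336,214),('can',190,226)]
t=[]
for n,u,v in L:
    c=cv2.resize(im[v-20:v+20,u-20:u+20],(260,260),interpolation=cv2.INTER_CUBIC);t.append(c)
cv2.imwrite('pics/crops1.png',np.vstack([np.hstack(t[:3]),np.hstack(t[3:])]))
hsv=cv2.cvtColor(im,cv2.COLOR_BGR2HSV)
for n,lo,hi in(('yellow',22,35),('green',45,75),('blue',105,125)):
    m=((hsv[...,0]>=lo)&(hsv[...,0]<=hi)&(hsv[...,1]>140)&(hsv[...,2]>60)).astype(np.uint8)
    m[:,420:]=0;m[:90]=0;m[200:]=0
    cs,_=cv2.findContours(m,0,2);c=max(cs,key=cv2.contourArea);r=cv2.minAreaRect(c)
    b=cv2.boxPoints(r);P=np.array([onz('top',p,.018)for p in b])
    e=[np.linalg.norm(P[i]-P[(i+1)%4]).round(3) for i in range(4)]
    a=P[1]-P[0]; b_=P[2]-P[1]; l=a if np.linalg.norm(a)>np.linalg.norm(b_) else b_
    print(n,P.mean(0),e,'long axis',np.degrees(np.arctan2(l[1],l[0])),b.round(0).tolist())
m=((hsv[...,0]>=5)&(hsv[...,0]<=20)&(hsv[...,1]>130)).astype(np.uint8)
for u,v in((286,204),(153,245)):
    mm=np.zeros_like(m);mm[v-15:v+15,u-15:u+15]=m[v-15:v+15,u-15:u+15]
    cs,_=cv2.findContours(mm,0,2);c=max(cs,key=cv2.contourArea);print(cv2.boundingRect(c),cv2.minEnclosingCircle(c))
E
```

```text
yellow [0.59945 0.2725  0.018  ] [np.float64(0.188), np.float64(0.135), np.float64(0.187), np.float64(0.137)] long axis -89.90866780395784 [[128.0, 136.0], [196.0, 134.0], [198.0, 184.0], [130.0, 186.0]]Traceback (most recent call last):
  File "<stdin>", line 12, in <module>
ValueError: max() iterable argument is empty
```

View pics/crops1.png

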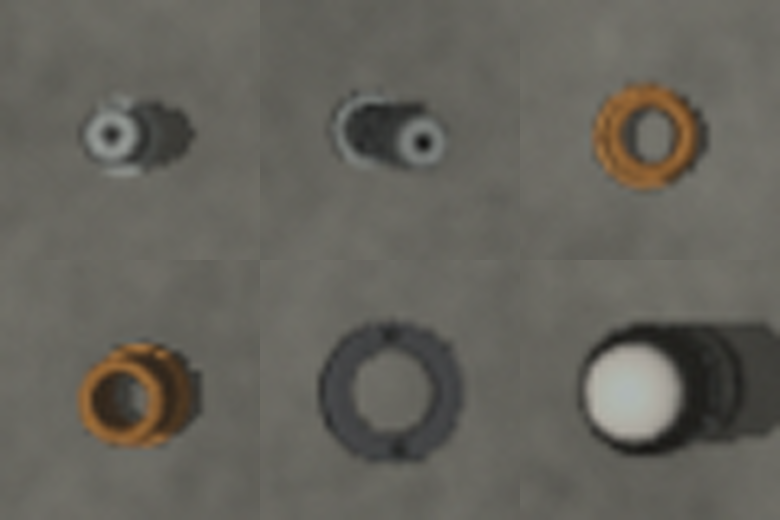

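Run:
```python
from h import *
im=cv2.imread('pics/top1.png')
hsv=cv2.cvtColor(im,cv2.COLOR_BGR2HSV)
for n,p in(('green',(223,140)),('blue',(336,150)),('green b',(257,160))): print(n,hsv[p[1]-2:p[1]+3,p[0]-3:p[0]+4].reshape(-1,3)[::5].tolist())
for n,uv,z in(('pA',(233.7,209.2),.092),('pB',(389.5,245.3),.092),('bA',(286.3,204.3),.044),('bB',(151,246.4),.044),('ring',(335.6,213.9),.015),('can',(189,226),.15)): print(n,onz('top',uv,z))
for n,lo,hi in(('yellow',22,35),('green',45,80),('blue',100,130)):
    m=((hsv[...,0]>=lo)&(hsv[...,0]<=hi)&(hsv[...,1]>120)).astype(np.uint8)
    m[:,420:]=0;m[:90]=0;m[200:]=0
    cs,_=cv2.findContours(m,0,2);c=max(cs,key=cv2.contourArea);r=cv2.minAreaRect(c)
    b=cv2.boxPoints(r);P=np.array([onz('top',p,.018)for p in b])
    e=[float(np.linalg.norm(P[i]-P[(i+1)%4]).round(3)) for i in range(4)]
    a=P[1]-P[0]; b_=P[2]-P[1]; l=a if np.linalg.norm(a)>np.linalg.norm(b_) else b_
    print(n,P.mean(0),e,'long axis',np.degrees(np.arctan2(l[1],l[0])),b.round(0).tolist())
```

```text
green [[27, 21, 111], [61, 77, 86], [66, 130, 133], [53, 35, 115], [33, 20, 138], [65, 123, 106], [64, 98, 127]]
blue [[108, 14, 92], [26, 12, 146], [110, 144, 126], [109, 126, 109], [30, 13, 140], [108, 31, 123], [110, 162, 135]]
green b [[65, 123, 126], [65, 119, 122], [61, 74, 86], [26, 21, 85], [23, 22, 105], [26, 18, 112], [23, 20, 115]]
pA [0.4618 0.0772 0.092 ]
pB [ 0.3604 -0.3181  0.092 ]
bA [ 0.4722 -0.0584  0.044 ]
bB [0.3676 0.3014 0.044 ]
ring [ 0.4439 -0.1922  0.015 ]
can [0.4227 0.183  0.15  ]
yellow [0.5994 0.2734 0.018 ] [0.19, 0.137, 0.188, 0.139] long axis -90.21164571629924 [[128.0, 136.0], [196.0, 134.0], [197.0, 184.0], [129.0, 186.0]]
green [0.665825 0.016675 0.018   ] [0.185, 0.135, 0.183, 0.136] long axis -88.97862753142294 [[221.0, 110.0], [289.0, 108.0], [291.0, 157.0], [223.0, 160.0]]
blue [ 0.61875 -0.2866   0.018  ] [0.189, 0.138, 0.187, 0.136] long axis -86.20006977683447 [[332.0, 126.0], [399.0, 121.0], [403.0, 171.0], [336.0, 176.0]]
```

Run:
```python
from h import *
im=cv2.imread('pics/scene1.png')
L=[('pA',291,188),('pB',124,187),('bA',237,208),('bB',361,153),('ring',180,213),('can',331,150)]
t=[cv2.resize(im[v-26:v+26,u-26:u+26],(260,260),interpolation=cv2.INTER_CUBIC) for n,u,v in L]
cv2.imwrite('pics/crops2.png',np.vstack([np.hstack(t[:3]),np.hstack(t[3:])]))
```

```text
(no output)
```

View pics/crops2.png

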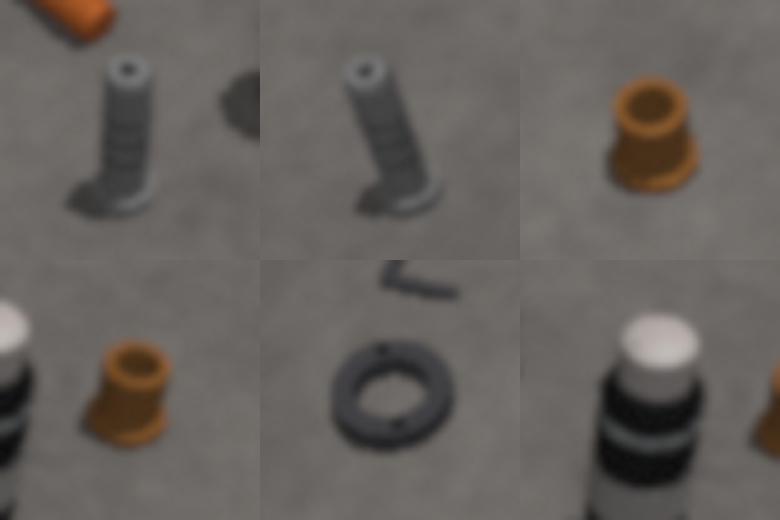

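Run:
```python
from h import *
for n,a,b in(('pA',(233.7,209.2),(290.2,175.6)),('pB',(389.5,245.3),(118.8,174.8)),('bA',(286.3,204.3),(236.8,203)),('bB',(151,246.4),(362.2,147.6)),('ring',(335.6,213.9),(180.2,212.2))): print(n,*two(a,b))
```

```text
pA [0.4618 0.0773 0.0923] 0.0004
pB [ 0.3605 -0.3174  0.0927] 0.0011
bA [ 0.4725 -0.0569  0.0428] 0.0031
bB [0.3677 0.3025 0.0418] 0.0012
ring [ 0.4439 -0.1921  0.0131] 0.0008
```

```bash
cat >> h.py <<'E'
def go(x,y,z):
    from scipy.spatial.transform import Rotation as R
    s=robot.read_state();Rt=np.array([[0,1,0],[1,0,0],[0,0,-1.]]) # tool x=+y, y=+x, z down
    w=(R.from_matrix(Rt)*R.from_rotvec(s['orientation']).inv()).as_rotvec()
    print('t',round(s['t'],2),'pos',np.round(s['tool_pos'],4),'open',round(s['opening'],4),'F',np.round(s['force'],1))
    print('need cm',((np.array([x,y,z])-s['tool_pos'])*100).round(2),'turn',w.round(3))
E
python3 -c "
from h import *
go(.3605,-.3178,.2)"
```

```text
t 0.1 pos [ 0.1874 -0.5694  0.2177] open 0.0927 F [-0.1  0.3 -0.2]
need cm [17.31 25.16 -1.77] turn [-1.000e-03 -1.000e-03  1.253e+00]
```

send_rows --series '[{"dx":1.4,"dy":2.1,"wz":0.1,"fingers":0},{"dx":1.4,"dy":2.1,"wz":0.1,"fingers":0},{"dx":1.4,"dy":2.1,"wz":0.1,"fingers":0},{"dx":1.4,"dy":2.1,"wz":0.1,"fingers":0},{"dx":1.4,"dy":2.1,"wz":0.1,"fingers":0},{"dx":1.4,"dy":2.1,"wz":0.1,"fingers":0},{"dx":1.4,"dy":2.1,"wz":0.1,"fingers":0},{"dx":1.4,"dy":2.1,"wz":0.1,"fingers":0},{"dx":1.4,"dy":2.1,"wz":0.1,"fingers":0},{"dx":1.4,"dy":2.1,"wz":0.1,"fingers":0},{"dx":1.4,"dy":2.1,"wz":0.1,"fingers":0},{"dx":1.4,"dy":2.1,"wz":0.1,"fingers":0}]' --newtons 35

```text
schema error: expected keys wx, wy, wz, dx, dy, dz, fingers
```

```bash
python3 -c "
from h import *
go(.3605,-.3178,.2)
s=robot.read_state();print(s['q'])
grab('wrist','w1.png')"
```

```text
t 0.1 pos [ 0.1874 -0.5694  0.2177] open 0.0927 F [-0.1  0.3 -0.2]
need cm [17.31 25.16 -1.77] turn [-1.000e-03 -1.000e-03  1.253e+00]
[-1.33841044e+00  1.31092266e-01  1.48917879e+00  8.15398838e-06
  1.52298954e+00 -8.54200532e-02]
```

View pics/w1.png

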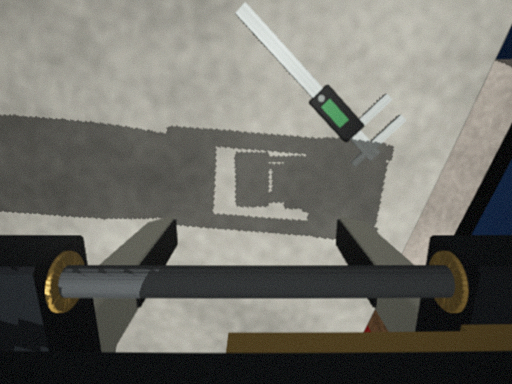

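The move was refused because every row needs all its keys. The wrist view shows the caliper, the fingers opening left and right in the image, and the body wide along the jaw axis.

send_rows --series '[{"wx":0,"wy":0,"wz":0.105,"dx":1.45,"dy":2.1,"dz":0,"fingers":0},{"wx":0,"wy":0,"wz":0.105,"dx":1.45,"dy":2.1,"dz":0,"fingers":0},{"wx":0,"wy":0,"wz":0.105,"dx":1.45,"dy":2.1,"dz":0,"fingers":0},{"wx":0,"wy":0,"wz":0.105,"dx":1.45,"dy":2.1,"dz":0,"fingers":0},{"wx":0,"wy":0,"wz":0.105,"dx":1.45,"dy":2.1,"dz":0,"fingers":0},{"wx":0,"wy":0,"wz":0.105,"dx":1.45,"dy":2.1,"dz":0,"fingers":0},{"wx":0,"wy":0,"wz":0.105,"dx":1.45,"dy":2.1,"dz":0,"fingers":0},{"wx":0,"wy":0,"wz":0.105,"dx":1.45,"dy":2.1,"dz":0,"fingers":0},{"wx":0,"wy":0,"wz":0.105,"dx":1.45,"dy":2.1,"dz":0,"fingers":0},{"wx":0,"wy":0,"wz":0.105,"dx":1.45,"dy":2.1,"dz":0,"fingers":0},{"wx":0,"wy":0,"wz":0.105,"dx":1.45,"dy":2.1,"dz":0,"fingers":0},{"wx":0,"wy":0,"wz":0.105,"dx":1.45,"dy":2.1,"dz":0,"fingers":0},{"wx":0,"wy":0,"wz":0,"dx":0,"dy":0,"dz":0,"fingers":0}]' --newtons 35

```text
t: 1.23
tool_pos: [0.3639, -0.3036, 0.2123]
orientation: [-2.143, -2.287, 0.003]
force: [-0.0, -0.1, 0.9]
opening: 0.093
```

```bash
python3 -c "
from h import *
go(.3605,-.3178,.2)
s=robot.read_state();print(s['q'])
grab('wrist','w2.png')"
```

```text
t 1.23 pos [ 0.3639 -0.3036  0.2123] open 0.093 F [-0.  -0.1  0.9]
need cm [-0.34 -1.42 -1.23] turn [-0.004 -0.007 -0.065]
[-0.80152096 -0.20623341  1.82790783 -0.00258258  1.5270731  -0.86607958]
```

View pics/w2.png

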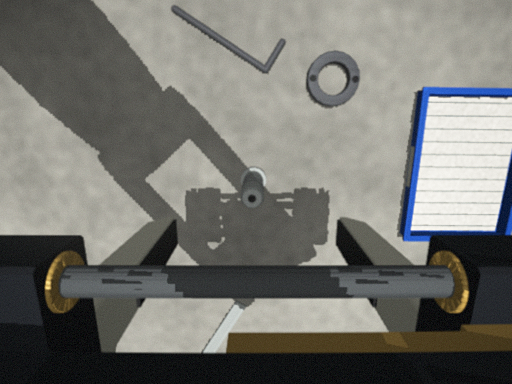

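The wrist view shows pillar B's top at (251,198) and the ring at (333,78). I'll check both against the top camera.

```bash
python3 -c "
from h import *
s=robot.read_state()
print(onz('wrist',(251.5,197.5),.092,s),onz('wrist',(333,77.5),.015,s))
go(.3605,-.3178,.13)"
```

```text
[ 0.3588 -0.3176  0.092 ] [ 0.4417 -0.1942  0.015 ]
t 1.28 pos [ 0.363  -0.305   0.2122] open 0.0931 F [ 0.3  0.6 -0.8]
need cm [-0.25 -1.28 -8.22] turn [-0.003 -0.007 -0.06 ]
```

send_rows --series '[{"wx":0,"wy":0,"wz":-0.03,"dx":-0.15,"dy":-0.6,"dz":-1.5,"fingers":0},{"wx":0,"wy":0,"wz":-0.03,"dx":-0.15,"dy":-0.6,"dz":-1.5,"fingers":0},{"wx":0,"wy":0,"wz":0,"dx":0,"dy":0,"dz":-1.5,"fingers":0},{"wx":0,"wy":0,"wz":0,"dx":0,"dy":0,"dz":-1.5,"fingers":0},{"wx":0,"wy":0,"wz":0,"dx":0,"dy":0,"dz":-1.5,"fingers":0},{"wx":0,"wy":0,"wz":0,"dx":0,"dy":0,"dz":0,"fingers":0},{"wx":0,"wy":0,"wz":0,"dx":0,"dy":0,"dz":0,"fingers":0}]'

```text
t: 1.87
tool_pos: [0.3571, -0.3219, 0.1351]
orientation: [-2.238, -2.197, 0.01]
force: [0.2, -0.2, 0.4]
opening: 0.0929
```

```bash
python3 -c "
from h import *
go(.360,-.3177,.04)"
```

```text
t 1.87 pos [ 0.3571 -0.3219  0.1351] open 0.0929 F [ 0.2 -0.2  0.4]
need cm [ 0.29  0.42 -9.51] turn [ 0.001 -0.008  0.019]
```

send_rows --series '[{"wx":0,"wy":-0.004,"wz":0.015,"dx":0.2,"dy":0.3,"dz":-1.0,"fingers":0},{"wx":0,"wy":0,"wz":0,"dx":0,"dy":0,"dz":-1.0,"fingers":0},{"wx":0,"wy":0,"wz":0,"dx":0,"dy":0,"dz":-1.0,"fingers":0},{"wx":0,"wy":0,"wz":0,"dx":0,"dy":0,"dz":-0.5,"fingers":0},{"wx":0,"wy":0,"wz":0,"dx":0,"dy":0,"dz":0,"fingers":0}]'

```text
t: 2.28
tool_pos: [0.3594, -0.3207, 0.0993]
orientation: [2.226, 2.214, -0.006]
force: [-0.0, -0.1, -0.9]
opening: 0.0931
```

```bash
python3 -c "
from h import *
go(.360,-.3177,.04)"
```

```text
t 2.28 pos [ 0.3594 -0.3207  0.0993] open 0.0931 F [-0.  -0.1 -0.9]
need cm [ 0.06  0.3  -5.93] turn [ 0.004 -0.002  0.006]
```

send_rows --series '[{"wx":0.004,"wy":0,"wz":0,"dx":0,"dy":0.25,"dz":-1.2,"fingers":0},{"wx":0,"wy":0,"wz":0,"dx":0,"dy":0,"dz":-1.2,"fingers":0},{"wx":0,"wy":0,"wz":0,"dx":0,"dy":0,"dz":-1.2,"fingers":0},{"wx":0,"wy":0,"wz":0,"dx":0,"dy":0,"dz":-1.2,"fingers":0},{"wx":0,"wy":0,"wz":0,"dx":0,"dy":0,"dz":-0.7,"fingers":0},{"wx":0,"wy":0,"wz":0,"dx":0,"dy":0,"dz":0,"fingers":0},{"wx":0,"wy":0,"wz":0,"dx":0,"dy":0,"dz":0,"fingers":0}]'

```text
t: 2.87
tool_pos: [0.3592, -0.3171, 0.0381]
orientation: [-2.225, -2.214, 0.001]
force: [-0.2, 0.0, 0.4]
opening: 0.0932
```

```bash
python3 -c "
from h import *
go(.360,-.3177,.04)
grab('wrist','w3.png')"
```

```text
t 2.87 pos [ 0.3592 -0.3171  0.0381] open 0.0932 F [-0.2  0.   0.4]
need cm [ 0.08 -0.06  0.19] turn [-0.001 -0.002  0.005]
```

View pics/w3.png

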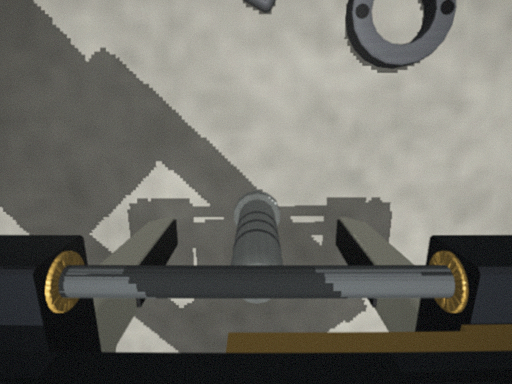

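The pillar stands centred between the fingers in the wrist view (x≈256). Closing.

send_rows --series '[{"wx":0,"wy":0,"wz":0,"dx":0,"dy":0,"dz":0,"fingers":120},{"wx":0,"wy":0,"wz":0,"dx":0,"dy":0,"dz":0,"fingers":170},{"wx":0,"wy":0,"wz":0,"dx":0,"dy":0,"dz":0,"fingers":200},{"wx":0,"wy":0,"wz":0,"dx":0,"dy":0,"dz":0,"fingers":230},{"wx":0,"wy":0,"wz":0,"dx":0,"dy":0,"dz":0,"fingers":255},{"wx":0,"wy":0,"wz":0,"dx":0,"dy":0,"dz":0,"fingers":255},{"wx":0,"wy":0,"wz":0,"dx":0,"dy":0,"dz":0,"fingers":255},{"wx":0,"wy":0,"wz":0,"dx":0,"dy":0,"dz":0,"fingers":255},{"wx":0,"wy":0,"wz":0,"dx":0,"dy":0,"dz":0,"fingers":255}]' --newtons 30

```text
t: 3.67
tool_pos: [0.3612, -0.3191, 0.0417]
orientation: [2.224, 2.213, -0.001]
force: [-0.3, -1.0, 0.2]
opening: 0.0377
```

```bash
python3 -c "
from h import *
go(.620,-.325,.12)"
```

```text
t 3.67 pos [ 0.3612 -0.3191  0.0417] open 0.0377 F [-0.3 -1.   0.2]
need cm [25.88 -0.59  7.83] turn [0.003 0.002 0.005]
```

send_rows --series '[{"wx":0,"wy":0,"wz":0,"dx":0,"dy":0,"dz":0,"fingers":255},{"wx":0,"wy":0,"wz":0,"dx":0,"dy":0,"dz":0,"fingers":255},{"wx":0,"wy":0,"wz":0,"dx":0,"dy":0,"dz":0,"fingers":255},{"wx":0,"wy":0,"wz":0,"dx":0,"dy":0,"dz":0,"fingers":255},{"wx":0,"wy":0,"wz":0,"dx":0,"dy":0,"dz":0,"fingers":255},{"wx":0,"wy":0,"wz":0,"dx":0,"dy":0,"dz":0,"fingers":255}]'

```text
t: 4.17
tool_pos: [0.361, -0.319, 0.0417]
orientation: [2.224, 2.213, -0.002]
force: [0.2, -0.2, -0.2]
opening: 0.0237
```

```bash
python3 -c "
from h import *
go(.620,-.325,.12)"
```

```text
t 4.17 pos [ 0.361  -0.319   0.0417] open 0.0237 F [ 0.2 -0.2 -0.2]
need cm [25.9  -0.6   7.83] turn [0.003 0.002 0.005]
```

send_rows --series '[{"wx":0,"wy":0,"wz":0,"dx":0,"dy":0,"dz":0.8,"fingers":255},{"wx":0,"wy":0,"wz":0,"dx":0,"dy":0,"dz":1.2,"fingers":255},{"wx":0,"wy":0,"wz":0,"dx":0,"dy":0,"dz":1.5,"fingers":255},{"wx":0,"wy":0,"wz":0,"dx":0,"dy":0,"dz":1.5,"fingers":255},{"wx":0,"wy":0,"wz":0,"dx":0.5,"dy":0,"dz":1.5,"fingers":255},{"wx":0,"wy":0,"wz":0,"dx":1.2,"dy":0,"dz":1.0,"fingers":255},{"wx":0,"wy":0,"wz":0,"dx":2,"dy":0,"dz":0,"fingers":255},{"wx":0,"wy":0,"wz":0,"dx":2.4,"dy":0,"dz":0,"fingers":255},{"wx":0,"wy":0,"wz":0,"dx":2.4,"dy":0,"dz":0,"fingers":255},{"wx":0,"wy":0,"wz":0,"dx":2.4,"dy":0,"dz":0,"fingers":255},{"wx":0,"wy":0,"wz":0,"dx":2.4,"dy":0,"dz":0,"fingers":255},{"wx":0,"wy":0,"wz":0,"dx":2.4,"dy":0,"dz":0,"fingers":255},{"wx":0,"wy":0,"wz":0,"dx":2.4,"dy":0,"dz":0,"fingers":255},{"wx":0,"wy":0,"wz":0,"dx":2.4,"dy":0,"dz":0,"fingers":255},{"wx":0,"wy":0,"wz":0,"dx":2.0,"dy":0,"dz":0,"fingers":255},{"wx":0,"wy":0,"wz":0,"dx":1.0,"dy":0,"dz":0,"fingers":255},{"wx":0,"wy":0,"wz":0,"dx":0,"dy":0,"dz":0,"fingers":255},{"wx":0,"wy":0,"wz":0,"dx":0,"dy":0,"dz":0,"fingers":255}]'

```text
t: 5.67
tool_pos: [0.6027, -0.3132, 0.1294]
orientation: [-2.225, -2.211, 0.002]
force: [-0.0, -1.0, -3.3]
opening: 0.0234
```

```bash
python3 -c "
from h import *
go(.621,-.324,.0465)
grab('wrist','w4.png')"
```

```text
t 5.67 pos [ 0.6027 -0.3132  0.1294] open 0.0234 F [-0.  -1.  -3.3]
need cm [ 1.83 -1.08 -8.29] turn [-0.003 -0.004  0.006]
```

View pics/w4.png

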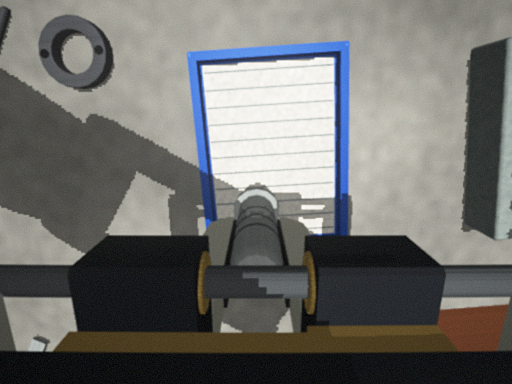

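The wrist view shows the pillar held upright, with the blue tray's near half below it. Lowering.

send_rows --series '[{"wx":0,"wy":0,"wz":0,"dx":0.8,"dy":-0.5,"dz":-0.5,"fingers":255},{"wx":0,"wy":0,"wz":0,"dx":0.8,"dy":-0.5,"dz":-1,"fingers":255},{"wx":0,"wy":0,"wz":0,"dx":0,"dy":0,"dz":-1.3,"fingers":255},{"wx":0,"wy":0,"wz":0,"dx":0,"dy":0,"dz":-1.3,"fingers":255},{"wx":0,"wy":0,"wz":0,"dx":0,"dy":0,"dz":-1.2,"fingers":255},{"wx":0,"wy":0,"wz":0,"dx":0,"dy":0,"dz":-0.7,"fingers":255},{"wx":0,"wy":0,"wz":0,"dx":0,"dy":0,"dz":0,"fingers":255},{"wx":0,"wy":0,"wz":0,"dx":0,"dy":0,"dz":0,"fingers":255}]'

```text
t: 6.38
tool_pos: [0.6116, -0.3231, 0.0653]
orientation: [-2.225, -2.204, 0.005]
force: [0.2, 0.2, -3.5]
opening: 0.0238
```

```bash
python3 -c "
from h import *
go(.621,-.324,.0465)"
```

```text
t 6.38 pos [ 0.6116 -0.3231  0.0653] open 0.0238 F [ 0.2  0.2 -3.5]
need cm [ 0.94 -0.09 -1.88] turn [-0.005 -0.009  0.009]
```

send_rows --series '[{"wx":0,"wy":-0.004,"wz":0,"dx":0.5,"dy":0,"dz":-0.5,"fingers":255},{"wx":0,"wy":0,"wz":0,"dx":0.3,"dy":0,"dz":-0.5,"fingers":255},{"wx":0,"wy":0,"wz":0,"dx":0,"dy":0,"dz":-0.3,"fingers":255},{"wx":0,"wy":0,"wz":0,"dx":0,"dy":0,"dz":0,"fingers":255},{"wx":0,"wy":0,"wz":0,"dx":0,"dy":0,"dz":0,"fingers":255}]'

```text
t: 6.8
tool_pos: [0.6212, -0.3232, 0.0524]
orientation: [-2.228, -2.208, -0.001]
force: [-0.4, 0.5, -4.5]
opening: 0.0238
```

```bash
python3 -c "
from h import *
go(.621,-.324,.0465)"
```

```text
t 6.8 pos [ 0.6212 -0.3232  0.0524] open 0.0238 F [-0.4  0.5 -4.5]
need cm [-0.02 -0.08 -0.59] turn [-0.004 -0.003  0.009]
```

send_rows --series '[{"wx":0,"wy":0,"wz":0,"dx":0,"dy":0,"dz":-0.2,"fingers":255},{"wx":0,"wy":0,"wz":0,"dx":0,"dy":0,"dz":-0.2,"fingers":255},{"wx":0,"wy":0,"wz":0,"dx":0,"dy":0,"dz":-0.1,"fingers":255},{"wx":0,"wy":0,"wz":0,"dx":0,"dy":0,"dz":0,"fingers":255}]'

```text
t: 7.13
tool_pos: [0.6219, -0.3235, 0.048]
orientation: [-2.229, -2.209, -0.002]
force: [-1.2, -0.5, -4.8]
opening: 0.0237
```

```bash
python3 -c "
from h import *
go(.621,-.324,.0465)"
```

```text
t 7.13 pos [ 0.6219 -0.3235  0.048 ] open 0.0237 F [-1.2 -0.5 -4.8]
need cm [-0.09 -0.05 -0.15] turn [-0.003 -0.002  0.009]
```

send_rows --series '[{"wx":0,"wy":0,"wz":0,"dx":0,"dy":0,"dz":-0.15,"fingers":255},{"wx":0,"wy":0,"wz":0,"dx":0,"dy":0,"dz":-0.1,"fingers":255},{"wx":0,"wy":0,"wz":0,"dx":0,"dy":0,"dz":0,"fingers":255}]'

```text
t: 7.38
tool_pos: [0.6221, -0.3237, 0.0458]
orientation: [-2.229, -2.209, -0.002]
force: [-0.7, 0.2, -4.5]
opening: 0.0232
```

```bash
python3 -c "
from h import *
go(.621,-.324,.0465)"
```

```text
t 7.38 pos [ 0.6221 -0.3237  0.0458] open 0.0232 F [-0.7  0.2 -4.5]
need cm [-0.11 -0.03  0.07] turn [-0.003 -0.001  0.009]
```

send_rows --series '[{"wx":0,"wy":0,"wz":0,"dx":0,"dy":0,"dz":-0.1,"fingers":255},{"wx":0,"wy":0,"wz":0,"dx":0,"dy":0,"dz":-0.1,"fingers":255},{"wx":0,"wy":0,"wz":0,"dx":0,"dy":0,"dz":0,"fingers":255}]'

```text
t: 7.63
tool_pos: [0.6224, -0.3239, 0.0461]
orientation: [-2.23, -2.21, -0.002]
force: [0.6, -1.1, -4.1]
opening: 0.0236
```

```bash
python3 -c "
from h import *
go(.621,-.324,.0465)"
```

```text
t 7.63 pos [ 0.6224 -0.3239  0.0461] open 0.0236 F [ 0.6 -1.1 -4.1]
need cm [-0.14 -0.01  0.04] turn [-0.002 -0.001  0.009]
```

send_rows --series '[{"wx":0,"wy":0,"wz":0,"dx":0,"dy":0,"dz":-0.3,"fingers":255},{"wx":0,"wy":0,"wz":0,"dx":0,"dy":0,"dz":0,"fingers":255}]'

```text
t: 7.8
tool_pos: [0.6232, -0.3246, 0.0465]
orientation: [2.231, 2.211, 0.003]
force: [0.3, -0.8, -3.5]
opening: 0.0233
```

```bash
python3 -c "
from h import *
go(.621,-.324,.0465)"
```

```text
t 7.8 pos [ 0.6232 -0.3246  0.0465] open 0.0233 F [ 0.3 -0.8 -3.5]
need cm [-0.22  0.06 -0.  ] turn [-0.001  0.001  0.009]
```

send_rows --series '[{"wx":0,"wy":0,"wz":0,"dx":0,"dy":0,"dz":-0.25,"fingers":255},{"wx":0,"wy":0,"wz":0,"dx":0,"dy":0,"dz":-0.25,"fingers":255}]'

```text
t: 7.97
tool_pos: [0.6244, -0.3254, 0.0457]
orientation: [2.229, 2.209, 0.003]
force: [-16.0, 8.3, 25.0]
opening: 0.0239
```

```bash
python3 -c "
from h import *
go(.621,-.324,.0465)
grab('scene','s2.png')"
```

```text
t 7.97 pos [ 0.6244 -0.3254  0.0457] open 0.0239 F [-16.    8.3  25. ]
need cm [-0.34  0.14  0.08] turn [0.001 0.004 0.009]
```

View pics/s2.png

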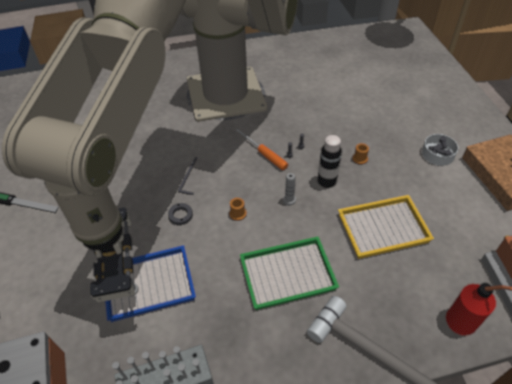

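Fz of 25 N at z=0.0457 is floor contact, about 4 mm above the bench-level grasp height as expected. I'll relax the arm, open and retreat.

send_rows --series '[{"wx":0,"wy":0,"wz":0,"dx":0,"dy":0,"dz":0.05,"fingers":255},{"wx":0,"wy":0,"wz":0,"dx":0,"dy":0,"dz":0,"fingers":255}]'

```text
t: 8.18
tool_pos: [0.6246, -0.3254, 0.0467]
orientation: [2.228, 2.209, 0.004]
force: [-0.0, 0.1, -4.1]
opening: 0.0239
```

```bash
python3 -c "
from h import *
go(.621,-.324,.0465)"
```

```text
t 8.18 pos [ 0.6246 -0.3254  0.0467] open 0.0239 F [-0.   0.1 -4.1]
need cm [-0.36  0.14 -0.02] turn [0.001 0.005 0.009]
```

send_rows --series '[{"wx":0,"wy":0,"wz":0,"dx":0,"dy":0,"dz":0,"fingers":170},{"wx":0,"wy":0,"wz":0,"dx":0,"dy":0,"dz":0,"fingers":150},{"wx":0,"wy":0,"wz":0,"dx":0,"dy":0,"dz":0,"fingers":120},{"wx":0,"wy":0,"wz":0,"dx":0,"dy":0,"dz":0,"fingers":90},{"wx":0,"wy":0,"wz":0,"dx":0,"dy":0,"dz":0,"fingers":60},{"wx":0,"wy":0,"wz":0,"dx":0,"dy":0,"dz":0,"fingers":60},{"wx":0,"wy":0,"wz":0,"dx":0,"dy":0,"dz":0,"fingers":60},{"wx":0,"wy":0,"wz":0,"dx":0,"dy":0,"dz":0,"fingers":60}]'

```text
t: 8.85
tool_pos: [0.6258, -0.3262, 0.046]
orientation: [2.226, 2.207, 0.005]
force: [-0.4, 0.1, -0.2]
opening: 0.0695
```

```bash
python3 -c "
from h import *
go(.621,-.324,.13)
grab('wrist','w5.png')"
```

```text
t 8.85 pos [ 0.6258 -0.3262  0.046 ] open 0.0695 F [-0.4  0.1 -0.2]
need cm [-0.48  0.22  8.4 ] turn [0.003 0.007 0.009]
```

View pics/w5.png

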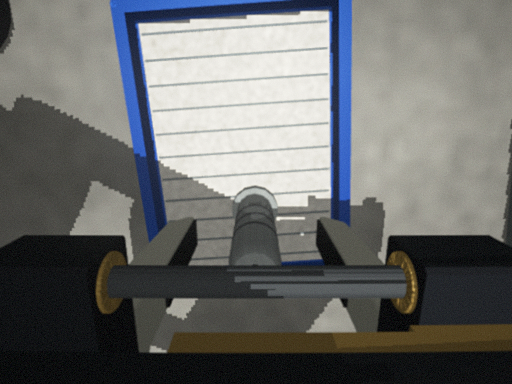

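The pillar stands free in the blue tray, inside its near edge. Next, the ring.

send_rows --series '[{"wx":0,"wy":0,"wz":0,"dx":0,"dy":0,"dz":1,"fingers":60},{"wx":0,"wy":0,"wz":0,"dx":0,"dy":0,"dz":1.5,"fingers":60},{"wx":0,"wy":0,"wz":0,"dx":0,"dy":0,"dz":2,"fingers":60},{"wx":0,"wy":0,"wz":0,"dx":0,"dy":0,"dz":2,"fingers":0},{"wx":0,"wy":0,"wz":0,"dx":0,"dy":0,"dz":2,"fingers":0},{"wx":0,"wy":0,"wz":0,"dx":-1,"dy":0.7,"dz":1,"fingers":0},{"wx":0,"wy":0,"wz":0,"dx":-2,"dy":1.5,"dz":0,"fingers":0},{"wx":0,"wy":0,"wz":0,"dx":-2.5,"dy":1.8,"dz":0,"fingers":0},{"wx":0,"wy":0,"wz":0,"dx":-2.5,"dy":1.8,"dz":0,"fingers":0},{"wx":0,"wy":0,"wz":0,"dx":-2.5,"dy":1.8,"dz":0,"fingers":0},{"wx":0,"wy":0,"wz":0,"dx":-2.5,"dy":1.8,"dz":0,"fingers":0},{"wx":0,"wy":0,"wz":0,"dx":-2.5,"dy":1.8,"dz":0,"fingers":0},{"wx":0,"wy":0,"wz":0,"dx":-1.2,"dy":0.9,"dz":0,"fingers":0},{"wx":0,"wy":0,"wz":0,"dx":0,"dy":0,"dz":0,"fingers":0},{"wx":0,"wy":0,"wz":0,"dx":0,"dy":0,"dz":0,"fingers":0}]'

```text
t: 10.15
tool_pos: [0.4562, -0.2035, 0.1691]
orientation: [2.21, 2.189, 0.015]
force: [0.3, 0.3, -0.1]
opening: 0.0932
```

```bash
python3 -c "
from h import *
go(.4435,-.1930,.05)
grab('wrist','w6.png')"
```

```text
t 10.15 pos [ 0.4562 -0.2035  0.1691] open 0.0932 F [ 0.3  0.3 -0.1]
need cm [ -1.27   1.05 -11.91] turn [0.015 0.029 0.009]
```

View pics/w6.png

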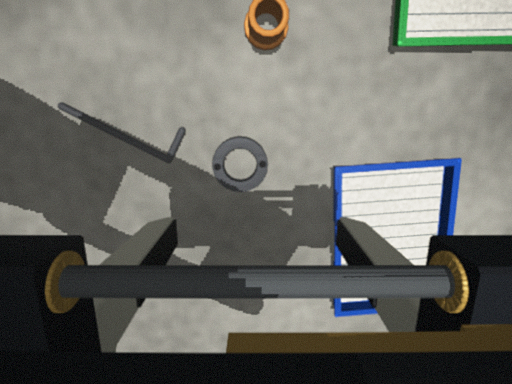

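Ring at (240,163) in the wrist view, clear of the tray and the hex key.

```bash
python3 -c "
from h import *
s=robot.read_state()
print(onz('wrist',(240,163.5),.015,s), onz('wrist',(267,17),.044,s))"
```

```text
[ 0.4445 -0.1909  0.015 ] [ 0.4712 -0.0588  0.044 ]
```

send_rows --series '[{"wx":0.01,"wy":0.015,"wz":0.005,"dx":-0.6,"dy":0.5,"dz":-1,"fingers":0},{"wx":0.005,"wy":0.012,"wz":0.004,"dx":-0.6,"dy":0.5,"dz":-2,"fingers":0},{"wx":0,"wy":0,"wz":0,"dx":0,"dy":0,"dz":-2,"fingers":0},{"wx":0,"wy":0,"wz":0,"dx":0,"dy":0,"dz":-2,"fingers":0},{"wx":0,"wy":0,"wz":0,"dx":0,"dy":0,"dz":-2,"fingers":0},{"wx":0,"wy":0,"wz":0,"dx":0,"dy":0,"dz":-1,"fingers":0},{"wx":0,"wy":0,"wz":0,"dx":0,"dy":0,"dz":0,"fingers":0},{"wx":0,"wy":0,"wz":0,"dx":0,"dy":0,"dz":0,"fingers":0}]'

```text
t: 10.87
tool_pos: [0.4478, -0.1963, 0.0654]
orientation: [-2.221, -2.22, -0.001]
force: [0.1, -0.4, 0.7]
opening: 0.0926
```

```bash
python3 -c "
from h import *
go(.4435,-.1930,.005)"
```

```text
t 10.87 pos [ 0.4478 -0.1963  0.0654] open 0.0926 F [ 0.1 -0.4  0.7]
need cm [-0.43  0.33 -6.04] turn [-0.001 -0.     0.   ]
```

Target ring (0.444, −0.192).

send_rows --series '[{"wx":0,"wy":0,"wz":0,"dx":-0.4,"dy":0.4,"dz":-1,"fingers":0},{"wx":0,"wy":0,"wz":0,"dx":0,"dy":0,"dz":-1.5,"fingers":0},{"wx":0,"wy":0,"wz":0,"dx":0,"dy":0,"dz":-1.2,"fingers":0},{"wx":0,"wy":0,"wz":0,"dx":0,"dy":0,"dz":-0.6,"fingers":0},{"wx":0,"wy":0,"wz":0,"dx":0,"dy":0,"dz":0,"fingers":0},{"wx":0,"wy":0,"wz":0,"dx":0,"dy":0,"dz":0,"fingers":0}]'

```text
t: 11.37
tool_pos: [0.446, -0.1933, 0.023]
orientation: [2.219, 2.219, 0.003]
force: [0.1, 0.3, -1.3]
opening: 0.0926
```

```bash
python3 -c "
from h import *
go(.444,-.192,.005)"
```

```text
t 11.37 pos [ 0.446  -0.1933  0.023 ] open 0.0926 F [ 0.1  0.3 -1.3]
need cm [-0.2   0.13 -1.8 ] turn [0.001 0.004 0.   ]
```

send_rows --series '[{"wx":0,"wy":0,"wz":0,"dx":-0.2,"dy":0.1,"dz":-0.6,"fingers":0},{"wx":0,"wy":0,"wz":0,"dx":0,"dy":0,"dz":-0.6,"fingers":0},{"wx":0,"wy":0,"wz":0,"dx":0,"dy":0,"dz":-0.3,"fingers":60},{"wx":0,"wy":0,"wz":0,"dx":0,"dy":0,"dz":0,"fingers":60},{"wx":0,"wy":0,"wz":0,"dx":0,"dy":0,"dz":0,"fingers":60}]'

```text
t: 11.78
tool_pos: [0.4452, -0.1929, 0.0085]
orientation: [2.217, 2.216, 0.005]
force: [-0.5, -0.1, -0.2]
opening: 0.0774
```

```bash
python3 -c "
from h import *
go(.444,-.192,.004)"
```

```text
t 11.78 pos [ 0.4452 -0.1929  0.0085] open 0.0774 F [-0.5 -0.1 -0.2]
need cm [-0.12  0.09 -0.45] turn [0.003 0.007 0.   ]
```

send_rows --series '[{"wx":0.003,"wy":0.007,"wz":0,"dx":-0.1,"dy":0.05,"dz":-0.4,"fingers":60},{"wx":0,"wy":0,"wz":0,"dx":0,"dy":0,"dz":0,"fingers":255},{"wx":0,"wy":0,"wz":0,"dx":0,"dy":0,"dz":0,"fingers":255},{"wx":0,"wy":0,"wz":0,"dx":0,"dy":0,"dz":0,"fingers":255},{"wx":0,"wy":0,"wz":0,"dx":0,"dy":0,"dz":0,"fingers":255},{"wx":0,"wy":0,"wz":0,"dx":0,"dy":0,"dz":0,"fingers":255}]'

```text
t: 12.28
tool_pos: [0.4441, -0.1926, 0.0046]
orientation: [-2.221, -2.22, 0.001]
force: [-0.3, -0.0, -0.4]
opening: 0.0597
```

```bash
python3 -c "
from h import *
go(.444,-.192,.15)"
```

```text
t 12.28 pos [ 0.4441 -0.1926  0.0046] open 0.0597 F [-0.3 -0.  -0.4]
need cm [-1.000e-02  6.000e-02  1.454e+01] turn [-0.001 -0.001  0.   ]
```

send_rows --series '[{"wx":0,"wy":0,"wz":0,"dx":0,"dy":0,"dz":0.8,"fingers":255},{"wx":0,"wy":0,"wz":0,"dx":0,"dy":0,"dz":1.5,"fingers":255},{"wx":0,"wy":0,"wz":0,"dx":0,"dy":0,"dz":2,"fingers":255},{"wx":0,"wy":0,"wz":0,"dx":0,"dy":0,"dz":2,"fingers":255},{"wx":0,"wy":0,"wz":0,"dx":0.5,"dy":0.5,"dz":1.8,"fingers":255},{"wx":0,"wy":0,"wz":0,"dx":1.2,"dy":1.2,"dz":1.0,"fingers":255},{"wx":0,"wy":0,"wz":0,"dx":2,"dy":1.9,"dz":0,"fingers":255},{"wx":0,"wy":0,"wz":0,"dx":2.2,"dy":2.1,"dz":0,"fingers":255},{"wx":0,"wy":0,"wz":0,"dx":2.2,"dy":2.1,"dz":0,"fingers":255},{"wx":0,"wy":0,"wz":0,"dx":2.2,"dy":2.1,"dz":0,"fingers":255},{"wx":0,"wy":0,"wz":0,"dx":2.2,"dy":2.1,"dz":0,"fingers":255},{"wx":0,"wy":0,"wz":0,"dx":2.2,"dy":2.1,"dz":0,"fingers":255},{"wx":0,"wy":0,"wz":0,"dx":2.2,"dy":2.1,"dz":0,"fingers":255},{"wx":0,"wy":0,"wz":0,"dx":2.2,"dy":2.1,"dz":0,"fingers":255},{"wx":0,"wy":0,"wz":0,"dx":1.3,"dy":1.3,"dz":0,"fingers":255},{"wx":0,"wy":0,"wz":0,"dx":0.5,"dy":0.5,"dz":0,"fingers":255},{"wx":0,"wy":0,"wz":0,"dx":0,"dy":0,"dz":0,"fingers":255},{"wx":0,"wy":0,"wz":0,"dx":0,"dy":0,"dz":0,"fingers":255}]'

```text
t: 13.78
tool_pos: [0.6585, 0.0211, 0.1061]
orientation: [-2.223, -2.217, -0.002]
force: [-0.1, -0.8, -3.0]
opening: 0.0595
```

```bash
python3 -c "
from h import *
go(.666,.017,.0086)
grab('wrist','w7.png')"
```

```text
t 13.78 pos [0.6585 0.0211 0.1061] open 0.0595 F [-0.1 -0.8 -3. ]
need cm [ 0.75 -0.41 -9.75] turn [-0.002 -0.001  0.003]
```

View pics/w7.png

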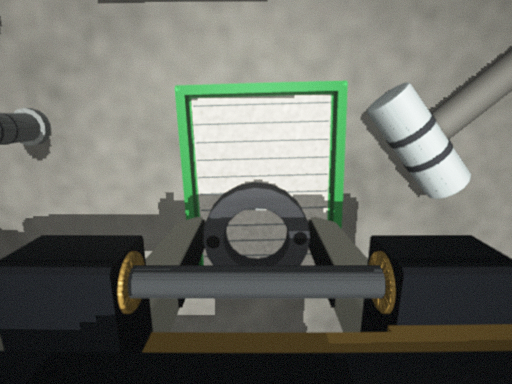

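The ring is held level over the green tray, whose inner side edges lie at columns ≈190 and ≈333 around row 150. Checking the tray's x centre from this view.

```bash
python3 -c "
from h import *
s=robot.read_state()
for p in((176,86),(346,82),(183,200),(344,200)): print(onz('wrist',p,.02,s))
for p in((192,97),(330,94)): print('floor',onz('wrist',p,.004,s))"
```

```text
[0.5961 0.1091 0.02  ]
[0.729  0.1117 0.02  ]
[0.596  0.0162 0.02  ]
[0.7338 0.0158 0.02  ]
floor [0.605  0.1015 0.004 ]
floor [0.7207 0.1035 0.004 ]
```

send_rows --series '[{"wx":0,"wy":0,"wz":0,"dx":0.4,"dy":-0.2,"dz":-1,"fingers":255},{"wx":0,"wy":0,"wz":0,"dx":0.3,"dy":-0.2,"dz":-1.5,"fingers":255},{"wx":0,"wy":0,"wz":0,"dx":0,"dy":0,"dz":-1.5,"fingers":255},{"wx":0,"wy":0,"wz":0,"dx":0,"dy":0,"dz":-1.0,"fingers":255},{"wx":0,"wy":0,"wz":0,"dx":0,"dy":0,"dz":-0.5,"fingers":255},{"wx":0,"wy":0,"wz":0,"dx":0,"dy":0,"dz":0,"fingers":255},{"wx":0,"wy":0,"wz":0,"dx":0,"dy":0,"dz":0,"fingers":255}]'

```text
t: 14.42
tool_pos: [0.6617, 0.0099, 0.044]
orientation: [-2.23, -2.207, 0.004]
force: [0.6, 0.2, -2.1]
opening: 0.0595
```

```bash
python3 -c "
from h import *
go(.666,.017,.0086)"
```

```text
t 14.42 pos [0.6617 0.0099 0.044 ] open 0.0595 F [ 0.6  0.2 -2.1]
need cm [ 0.43  0.71 -3.54] turn [-0.001 -0.005  0.01 ]
```

send_rows --series '[{"wx":0,"wy":-0.004,"wz":0.005,"dx":0.2,"dy":0.2,"dz":-0.7,"fingers":255},{"wx":0,"wy":0,"wz":0,"dx":0,"dy":0.1,"dz":-0.8,"fingers":255},{"wx":0,"wy":0,"wz":0,"dx":0,"dy":0,"dz":-0.5,"fingers":255},{"wx":0,"wy":0,"wz":0,"dx":0,"dy":0,"dz":-0.3,"fingers":255},{"wx":0,"wy":0,"wz":0,"dx":0,"dy":0,"dz":0,"fingers":255},{"wx":0,"wy":0,"wz":0,"dx":0,"dy":0,"dz":0,"fingers":255}]'

```text
t: 14.92
tool_pos: [0.6649, 0.0132, 0.02]
orientation: [2.226, 2.216, 0.003]
force: [0.4, 0.2, -2.9]
opening: 0.0598
```

```bash
python3 -c "
from h import *
go(.665,.015,.0086)"
```

```text
t 14.92 pos [0.6649 0.0132 0.02  ] open 0.0598 F [ 0.4  0.2 -2.9]
need cm [ 0.01  0.18 -1.14] turn [-0.001  0.002  0.004]
```

send_rows --series '[{"wx":0,"wy":0,"wz":0,"dx":0,"dy":0,"dz":-0.4,"fingers":255},{"wx":0,"wy":0,"wz":0,"dx":0,"dy":0,"dz":-0.3,"fingers":255},{"wx":0,"wy":0,"wz":0,"dx":0,"dy":0,"dz":-0.2,"fingers":255},{"wx":0,"wy":0,"wz":0,"dx":0,"dy":0,"dz":0,"fingers":255}]'

```text
t: 15.25
tool_pos: [0.6657, 0.0133, 0.0112]
orientation: [2.225, 2.216, 0.005]
force: [-0.5, -0.5, -2.3]
opening: 0.0593
```

```bash
python3 -c "
from h import *
go(.665,.015,.0086)"
```

```text
t 15.25 pos [0.6657 0.0133 0.0112] open 0.0593 F [-0.5 -0.5 -2.3]
need cm [-0.07  0.17 -0.26] turn [-0.001  0.004  0.004]
```

send_rows --series '[{"wx":0,"wy":0,"wz":0,"dx":0,"dy":0,"dz":-0.25,"fingers":255},{"wx":0,"wy":0,"wz":0,"dx":0,"dy":0,"dz":-0.1,"fingers":255},{"wx":0,"wy":0,"wz":0,"dx":0,"dy":0,"dz":0,"fingers":255}]'

```text
t: 15.5
tool_pos: [0.6663, 0.0133, 0.0087]
orientation: [2.224, 2.215, 0.006]
force: [-0.2, -0.3, -2.2]
opening: 0.0599
```

```bash
python3 -c "
from h import *
go(.665,.015,.0086)"
```

```text
t 15.5 pos [0.6663 0.0133 0.0087] open 0.0599 F [-0.2 -0.3 -2.2]
need cm [-0.13  0.17 -0.01] turn [-0.001  0.005  0.004]
```

send_rows --series '[{"wx":0,"wy":0,"wz":0,"dx":0,"dy":0,"dz":-0.1,"fingers":255},{"wx":0,"wy":0,"wz":0,"dx":0,"dy":0,"dz":0,"fingers":80},{"wx":0,"wy":0,"wz":0,"dx":0,"dy":0,"dz":0,"fingers":60},{"wx":0,"wy":0,"wz":0,"dx":0,"dy":0,"dz":0,"fingers":50},{"wx":0,"wy":0,"wz":0,"dx":0,"dy":0,"dz":0,"fingers":50},{"wx":0,"wy":0,"wz":0,"dx":0,"dy":0,"dz":0,"fingers":50}]'

```text
t: 16.0
tool_pos: [0.668, 0.0131, 0.0097]
orientation: [2.222, 2.213, 0.01]
force: [-0.2, 0.2, 0.2]
opening: 0.0746
```

```bash
python3 -c "
from h import *
go(.4718,-.058,.15)"
```

```text
t 16.0 pos [0.668  0.0131 0.0097] open 0.0746 F [-0.2  0.2  0.2]
need cm [-19.62  -7.11  14.03] turn [-0.001  0.008  0.004]
```

send_rows --series '[{"wx":0,"wy":0,"wz":0,"dx":0,"dy":0,"dz":1,"fingers":50},{"wx":0,"wy":0,"wz":0,"dx":0,"dy":0,"dz":1.5,"fingers":50},{"wx":0,"wy":0,"wz":0,"dx":0,"dy":0,"dz":2,"fingers":50},{"wx":0,"wy":0,"wz":0,"dx":0,"dy":0,"dz":2,"fingers":0},{"wx":0,"wy":0.004,"wz":0,"dx":-0.6,"dy":-0.2,"dz":2,"fingers":0},{"wx":0,"wy":0.004,"wz":0,"dx":-1.5,"dy":-0.5,"dz":2,"fingers":0},{"wx":0,"wy":0,"wz":0,"dx":-2.4,"dy":-0.9,"dz":1,"fingers":0},{"wx":0,"wy":0,"wz":0,"dx":-2.5,"dy":-0.9,"dz":0,"fingers":0},{"wx":0,"wy":0,"wz":0,"dx":-2.5,"dy":-0.9,"dz":0,"fingers":0},{"wx":0,"wy":0,"wz":0,"dx":-2.5,"dy":-0.9,"dz":0,"fingers":0},{"wx":0,"wy":0,"wz":0,"dx":-2.5,"dy":-0.9,"dz":0,"fingers":0},{"wx":0,"wy":0,"wz":0,"dx":-2.2,"dy":-0.8,"dz":0,"fingers":0},{"wx":0,"wy":0,"wz":0,"dx":-1.0,"dy":-0.4,"dz":0,"fingers":0},{"wx":0,"wy":0,"wz":0,"dx":0,"dy":0,"dz":0,"fingers":0},{"wx":0,"wy":0,"wz":0,"dx":0,"dy":0,"dz":0,"fingers":0}]'

```text
t: 17.25
tool_pos: [0.4885, -0.0533, 0.1526]
orientation: [2.211, 2.205, 0.022]
force: [-0.1, -0.3, 0.2]
opening: 0.093
```

```bash
python3 -c "
from h import *
go(.4718,-.058,.06)
grab('wrist','w8.png')"
```

```text
t 17.25 pos [ 0.4885 -0.0533  0.1526] open 0.093 F [-0.1 -0.3  0.2]
need cm [-1.67 -0.47 -9.26] turn [0.003 0.023 0.003]
```

View pics/w8.png

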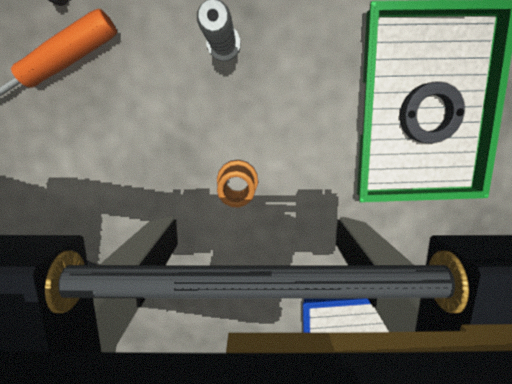

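The ring lies flat near the middle of the green tray. Bush A's bore is at (237,184) and pillar A's top at (213,14).

```bash
python3 -c "
from h import *
s=robot.read_state()
print(onz('wrist',(237.5,184),.044,s), onz('wrist',(213,14),.092,s))"
```

```text
[ 0.4746 -0.0498  0.044 ] [0.4623 0.0781 0.092 ]
```

send_rows --series '[{"wx":0,"wy":0.012,"wz":0,"dx":-0.7,"dy":-0.2,"dz":-1,"fingers":0},{"wx":0,"wy":0.01,"wz":0,"dx":-0.6,"dy":-0.2,"dz":-1.5,"fingers":0},{"wx":0,"wy":0,"wz":0,"dx":0,"dy":0,"dz":-2,"fingers":0},{"wx":0,"wy":0,"wz":0,"dx":0,"dy":0,"dz":-1.8,"fingers":0},{"wx":0,"wy":0,"wz":0,"dx":0,"dy":0,"dz":-0.8,"fingers":0},{"wx":0,"wy":0,"wz":0,"dx":0,"dy":0,"dz":0,"fingers":0},{"wx":0,"wy":0,"wz":0,"dx":0,"dy":0,"dz":0,"fingers":0}]'

```text
t: 17.88
tool_pos: [0.4751, -0.0561, 0.0746]
orientation: [-2.22, -2.221, 0.008]
force: [0.3, 0.3, 0.2]
opening: 0.0929
```

```bash
python3 -c "
from h import *
go(.4722,-.058,.015)"
```

```text
t 17.88 pos [ 0.4751 -0.0561  0.0746] open 0.0929 F [0.3 0.3 0.2]
need cm [-0.29 -0.19 -5.96] turn [ 0.003 -0.005 -0.   ]
```

The bush A reading from this view is 8 mm off in y compared with the others, so I'll look closer.

```bash
python3 -c "
from h import *
im=cv2.imread('pics/w8.png')
a=cv2.resize(im[150:220,200:280],(640,560),interpolation=cv2.INTER_CUBIC)
cv2.imwrite('pics/z8.png',a)
grab('wrist','w9.png')
"
```

```text
(no output)
```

View pics/z8.png

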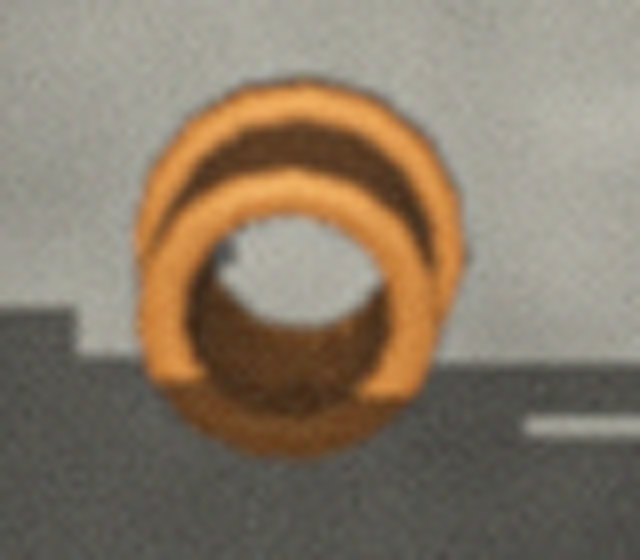

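View pics/w9.png

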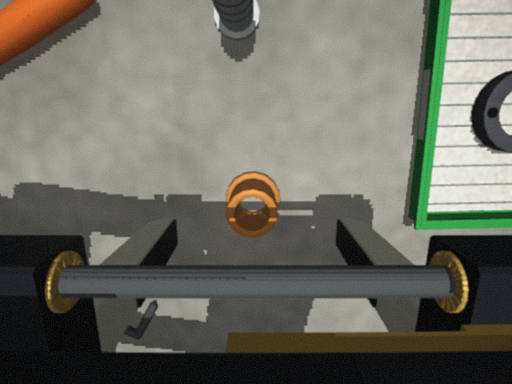

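The shaded rim explains it. The tube top's true centre is (236.1,188.7) there and (252,213) in the newest view.

```bash
python3 -c "
from h import *
s=robot.read_state()
print(onz('wrist',(252,213),.044,s))
s['tool_pos']=np.array([.4885,-.0533,.1526]);s['orientation']=np.array([2.211,2.205,.022])
print(onz('wrist',(236.1,188.7),.044,s))
go(.472,-.0572,.015)"
```

```text
[ 0.4724 -0.0541  0.044 ]
[ 0.4729 -0.0543  0.044 ]
t 17.93 pos [ 0.475  -0.0561  0.0748] open 0.0932 F [0.  0.5 0.1]
need cm [-0.3  -0.11 -5.98] turn [ 0.003 -0.005 -0.   ]
```

send_rows --series '[{"wx":0,"wy":-0.004,"wz":0,"dx":-0.25,"dy":0,"dz":-1,"fingers":0},{"wx":0,"wy":0,"wz":0,"dx":0,"dy":0,"dz":-1.3,"fingers":0},{"wx":0,"wy":0,"wz":0,"dx":0,"dy":0,"dz":-1.0,"fingers":0},{"wx":0,"wy":0,"wz":0,"dx":0,"dy":0,"dz":-0.6,"fingers":0},{"wx":0,"wy":0,"wz":0,"dx":0,"dy":0,"dz":0,"fingers":0},{"wx":0,"wy":0,"wz":0,"dx":0,"dy":0,"dz":0,"fingers":0}]'

```text
t: 18.43
tool_pos: [0.4747, -0.0566, 0.0357]
orientation: [2.216, 2.218, 0.001]
force: [-0.2, -1.1, -0.0]
opening: 0.0927
```

```bash
python3 -c "
from h import *
go(.4724,-.0562,.0145)"
```

```text
t 18.43 pos [ 0.4747 -0.0566  0.0357] open 0.0927 F [-0.2 -1.1 -0. ]
need cm [-0.23  0.04 -2.12] turn [ 0.004  0.005 -0.001]
```

send_rows --series '[{"wx":0,"wy":0,"wz":0,"dx":-0.2,"dy":0,"dz":-0.7,"fingers":0},{"wx":0,"wy":0.005,"wz":0,"dx":-0.1,"dy":0,"dz":-0.7,"fingers":0},{"wx":0,"wy":0,"wz":0,"dx":0,"dy":0,"dz":-0.5,"fingers":100},{"wx":0,"wy":0,"wz":0,"dx":0,"dy":0,"dz":0,"fingers":100},{"wx":0,"wy":0,"wz":0,"dx":0,"dy":0,"dz":0,"fingers":100},{"wx":0,"wy":0,"wz":0,"dx":0,"dy":0,"dz":0,"fingers":100}]'

```text
t: 18.93
tool_pos: [0.4724, -0.0568, 0.016]
orientation: [2.218, 2.219, -0.003]
force: [0.2, 0.3, -0.8]
opening: 0.0708
```

```bash
python3 -c "
from h import *
go(.4724,-.0562,.0145)"
```

```text
t 18.93 pos [ 0.4724 -0.0568  0.016 ] open 0.0708 F [ 0.2  0.3 -0.8]
need cm [ 0.    0.06 -0.15] turn [ 0.004  0.002 -0.001]
```

send_rows --series '[{"wx":0,"wy":0,"wz":0,"dx":0,"dy":0,"dz":0,"fingers":255},{"wx":0,"wy":0,"wz":0,"dx":0,"dy":0,"dz":0,"fingers":255},{"wx":0,"wy":0,"wz":0,"dx":0,"dy":0,"dz":0,"fingers":255},{"wx":0,"wy":0,"wz":0,"dx":0,"dy":0,"dz":0,"fingers":255},{"wx":0,"wy":0,"wz":0,"dx":0,"dy":0,"dz":0,"fingers":255},{"wx":0,"wy":0,"wz":0,"dx":0,"dy":0,"dz":0,"fingers":255},{"wx":0,"wy":0,"wz":0,"dx":0,"dy":0,"dz":0,"fingers":255},{"wx":0,"wy":0,"wz":0,"dx":0,"dy":0,"dz":0,"fingers":255}]'

```text
t: 19.6
tool_pos: [0.4731, -0.057, 0.017]
orientation: [2.217, 2.218, -0.002]
force: [0.4, -0.4, -0.4]
opening: 0.0358
```

```bash
python3 -c "
from h import *
go(.599,.236,.12)"
```

```text
t 19.6 pos [ 0.4731 -0.057   0.017 ] open 0.0358 F [ 0.4 -0.4 -0.4]
need cm [12.59 29.3  10.3 ] turn [ 0.005  0.003 -0.001]
```

send_rows --series '[{"wx":0,"wy":0,"wz":0,"dx":0,"dy":0,"dz":0.8,"fingers":255},{"wx":0,"wy":0,"wz":0,"dx":0,"dy":0,"dz":1.5,"fingers":255},{"wx":0,"wy":0,"wz":0,"dx":0,"dy":0,"dz":2,"fingers":255},{"wx":0,"wy":0,"wz":0,"dx":0.6,"dy":0,"dz":2,"fingers":255},{"wx":0,"wy":0,"wz":0,"dx":1.5,"dy":0,"dz":2,"fingers":255},{"wx":0,"wy":0,"wz":0,"dx":2.2,"dy":0.3,"dz":1.2,"fingers":255},{"wx":0,"wy":0,"wz":0,"dx":2.2,"dy":1.0,"dz":0.4,"fingers":255},{"wx":0,"wy":0,"wz":0,"dx":2.0,"dy":1.8,"dz":0,"fingers":255},{"wx":0,"wy":0,"wz":0,"dx":1.5,"dy":2.3,"dz":0,"fingers":255},{"wx":0,"wy":0,"wz":0,"dx":1.0,"dy":2.7,"dz":0,"fingers":255},{"wx":0,"wy":0,"wz":0,"dx":0.6,"dy":2.7,"dz":0,"fingers":255},{"wx":0,"wy":0,"wz":0,"dx":0.3,"dy":2.7,"dz":0,"fingers":255},{"wx":0,"wy":0,"wz":0,"dx":0,"dy":2.7,"dz":0,"fingers":255},{"wx":0,"wy":0,"wz":0,"dx":0,"dy":2.7,"dz":0,"fingers":255},{"wx":0,"wy":0,"wz":0,"dx":0,"dy":2.7,"dz":0,"fingers":255},{"wx":0,"wy":0,"wz":0,"dx":0,"dy":2.5,"dz":0,"fingers":255},{"wx":0,"wy":0,"wz":0,"dx":0,"dy":2.0,"dz":0,"fingers":255},{"wx":0,"wy":0,"wz":0,"dx":0,"dy":1.0,"dz":0,"fingers":255},{"wx":0,"wy":0,"wz":0,"dx":0,"dy":0,"dz":0,"fingers":255},{"wx":0,"wy":0,"wz":0,"dx":0,"dy":0,"dz":0,"fingers":255}]'

```text
t: 21.27
tool_pos: [0.5911, 0.2268, 0.1269]
orientation: [2.224, 2.218, -0.009]
force: [-0.9, -0.4, -2.6]
opening: 0.036
```

```bash
python3 -c "
from h import *
go(.599,.236,.0215)
grab('wrist','w10.png')"
```

```text
t 21.27 pos [0.5911 0.2268 0.1269] open 0.036 F [-0.9 -0.4 -2.6]
need cm [  0.79   0.92 -10.54] turn [ 0.005 -0.003  0.003]
```

View pics/w10.png

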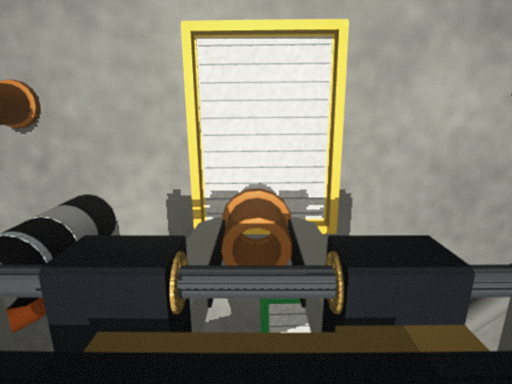

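The bush is held upright over the yellow tray's near end. The can at the left is well clear. Checking the tray corners.

```bash
python3 -c "
from h import *
s=robot.read_state()
for p in((182,22),(348,20)): print(onz('wrist',p,.02,s))
for p in((198,39),(332,38)): print(onz('wrist',p,.004,s))"
```

```text
[0.5316 0.365  0.02  ]
[0.6656 0.366  0.02  ]
[0.5411 0.3555 0.004 ]
[0.6571 0.3559 0.004 ]
```

send_rows --series '[{"wx":0,"wy":0,"wz":0,"dx":0.5,"dy":0.5,"dz":-1,"fingers":255},{"wx":0,"wy":0,"wz":0,"dx":0.4,"dy":0.4,"dz":-1.5,"fingers":255},{"wx":0,"wy":0,"wz":0,"dx":0,"dy":0,"dz":-1.8,"fingers":255},{"wx":0,"wy":0,"wz":0,"dx":0,"dy":0,"dz":-1.3,"fingers":255},{"wx":0,"wy":0,"wz":0,"dx":0,"dy":0,"dz":-0.6,"fingers":255},{"wx":0,"wy":0,"wz":0,"dx":0,"dy":0,"dz":0,"fingers":255},{"wx":0,"wy":0,"wz":0,"dx":0,"dy":0,"dz":0,"fingers":255}]'

```text
t: 21.9
tool_pos: [0.6016, 0.2296, 0.0569]
orientation: [2.233, 2.209, -0.014]
force: [-0.1, 0.6, -1.3]
opening: 0.0362
```

```bash
python3 -c "
from h import *
go(.599,.236,.0215)"
```

```text
t 21.9 pos [0.6016 0.2296 0.0569] open 0.0362 F [-0.1  0.6 -1.3]
need cm [-0.26  0.64 -3.54] turn [ 0.007 -0.006  0.01 ]
```

send_rows --series '[{"wx":0.006,"wy":-0.005,"wz":0.006,"dx":-0.2,"dy":0.4,"dz":-0.7,"fingers":255},{"wx":0,"wy":0,"wz":0,"dx":0,"dy":0.2,"dz":-0.8,"fingers":255},{"wx":0,"wy":0,"wz":0,"dx":0,"dy":0,"dz":-0.6,"fingers":255},{"wx":0,"wy":0,"wz":0,"dx":0,"dy":0,"dz":-0.4,"fingers":255},{"wx":0,"wy":0,"wz":0,"dx":0,"dy":0,"dz":0,"fingers":255},{"wx":0,"wy":0,"wz":0,"dx":0,"dy":0,"dz":0,"fingers":255}]'

```text
t: 22.4
tool_pos: [0.6004, 0.2365, 0.0311]
orientation: [2.225, 2.216, 0.003]
force: [0.2, 0.0, -1.4]
opening: 0.0359
```

```bash
python3 -c "
from h import *
go(.599,.236,.0215)"
```

```text
t 22.4 pos [0.6004 0.2365 0.0311] open 0.0359 F [ 0.2  0.  -1.4]
need cm [-0.14 -0.05 -0.96] turn [-0.001  0.002  0.004]
```

send_rows --series '[{"wx":0,"wy":0,"wz":0,"dx":0,"dy":0,"dz":-0.4,"fingers":255},{"wx":0,"wy":0,"wz":0,"dx":0,"dy":0,"dz":-0.3,"fingers":255},{"wx":0,"wy":0,"wz":0,"dx":0,"dy":0,"dz":-0.2,"fingers":255},{"wx":0,"wy":0,"wz":0,"dx":0,"dy":0,"dz":0,"fingers":255}]'

```text
t: 22.73
tool_pos: [0.6013, 0.2368, 0.0224]
orientation: [2.224, 2.216, 0.006]
force: [0.5, -0.1, -2.5]
opening: 0.0357
```

```bash
python3 -c "
from h import *
go(.599,.236,.021)"
```

```text
t 22.73 pos [0.6013 0.2368 0.0224] open 0.0357 F [ 0.5 -0.1 -2.5]
need cm [-0.23 -0.08 -0.14] turn [-0.001  0.004  0.004]
```

send_rows --series '[{"wx":0,"wy":0,"wz":0,"dx":0,"dy":0,"dz":-0.2,"fingers":255},{"wx":0,"wy":0,"wz":0,"dx":0,"dy":0,"dz":-0.1,"fingers":255},{"wx":0,"wy":0,"wz":0,"dx":0,"dy":0,"dz":0,"fingers":255}]'

```text
t: 22.98
tool_pos: [0.6019, 0.2372, 0.0214]
orientation: [2.224, 2.216, 0.008]
force: [-0.2, 0.1, -1.7]
opening: 0.0363
```

```bash
python3 -c "
from h import *
go(.599,.236,.021)"
```

```text
t 22.98 pos [0.6019 0.2372 0.0214] open 0.0363 F [-0.2  0.1 -1.7]
need cm [-0.29 -0.12 -0.04] turn [-0.002  0.005  0.004]
```

send_rows --series '[{"wx":0,"wy":0,"wz":0,"dx":0,"dy":0,"dz":-0.2,"fingers":255},{"wx":0,"wy":0,"wz":0,"dx":0,"dy":0,"dz":0,"fingers":150},{"wx":0,"wy":0,"wz":0,"dx":0,"dy":0,"dz":0,"fingers":130},{"wx":0,"wy":0,"wz":0,"dx":0,"dy":0,"dz":0,"fingers":100},{"wx":0,"wy":0,"wz":0,"dx":0,"dy":0,"dz":0,"fingers":90},{"wx":0,"wy":0,"wz":0,"dx":0,"dy":0,"dz":0,"fingers":90},{"wx":0,"wy":0,"wz":0,"dx":0,"dy":0,"dz":0,"fingers":90}]'

```text
t: 23.57
tool_pos: [0.6041, 0.238, 0.0222]
orientation: [2.223, 2.214, 0.015]
force: [0.0, -0.2, -0.8]
opening: 0.0593
```

```bash
python3 -c "
from h import *
go(.3677,.302,.15)"
```

```text
t 23.57 pos [0.6041 0.238  0.0222] open 0.0593 F [ 0.  -0.2 -0.8]
need cm [-23.64   6.4   12.78] turn [-0.004  0.01   0.004]
```

send_rows --series '[{"wx":0,"wy":0,"wz":0,"dx":0,"dy":0,"dz":1,"fingers":90},{"wx":0,"wy":0,"wz":0,"dx":0,"dy":0,"dz":1.5,"fingers":90},{"wx":0,"wy":0,"wz":0,"dx":0,"dy":0,"dz":2,"fingers":60},{"wx":0,"wy":0,"wz":0,"dx":0,"dy":0.3,"dz":2,"fingers":0},{"wx":0,"wy":0.005,"wz":0,"dx":-0.6,"dy":0.8,"dz":2,"fingers":0},{"wx":0,"wy":0.005,"wz":0,"dx":-1.5,"dy":1,"dz":2,"fingers":0},{"wx":0,"wy":0,"wz":0,"dx":-2.4,"dy":1,"dz":1,"fingers":0},{"wx":0,"wy":0,"wz":0,"dx":-2.7,"dy":0.8,"dz":0,"fingers":0},{"wx":0,"wy":0,"wz":0,"dx":-2.7,"dy":0.6,"dz":0,"fingers":0},{"wx":0,"wy":0,"wz":0,"dx":-2.7,"dy":0.4,"dz":0,"fingers":0},{"wx":0,"wy":0,"wz":0,"dx":-2.7,"dy":0.3,"dz":0,"fingers":0},{"wx":0,"wy":0,"wz":0,"dx":-2.7,"dy":0.2,"dz":0,"fingers":0},{"wx":0,"wy":0,"wz":0,"dx":-2.5,"dy":0,"dz":0,"fingers":0},{"wx":0,"wy":0,"wz":0,"dx":-1.5,"dy":0,"dz":0,"fingers":0},{"wx":0,"wy":0,"wz":0,"dx":0,"dy":0,"dz":0,"fingers":0},{"wx":0,"wy":0,"wz":0,"dx":0,"dy":0,"dz":0,"fingers":0}]'

```text
t: 24.9
tool_pos: [0.379, 0.2949, 0.1668]
orientation: [2.225, 2.213, 0.04]
force: [0.7, 0.5, -0.1]
opening: 0.0932
```

```bash
python3 -c "
from h import *
go(.3677,.302,.06)
grab('wrist','w11.png')"
```

```text
t 24.9 pos [0.379  0.2949 0.1668] open 0.0932 F [ 0.7  0.5 -0.1]
need cm [ -1.13   0.71 -10.68] turn [-0.016  0.02   0.005]
```

View pics/w11.png

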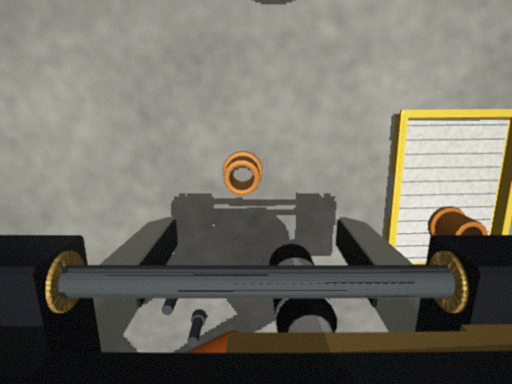

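Bush A stands in the yellow tray. Bush B's top is centred near (242.5,177), with the can behind it on the −y side.

```bash
python3 -c "
from h import *
s=robot.read_state()
print(onz('wrist',(242.5,177),.044,s))"
```

```text
[0.3691 0.3041 0.044 ]
```

send_rows --series '[{"wx":-0.006,"wy":0.01,"wz":0.003,"dx":-0.5,"dy":0.4,"dz":-1,"fingers":0},{"wx":-0.006,"wy":0.008,"wz":0,"dx":-0.5,"dy":0.3,"dz":-1.5,"fingers":0},{"wx":0,"wy":0,"wz":0,"dx":0,"dy":0,"dz":-2,"fingers":0},{"wx":0,"wy":0,"wz":0,"dx":0,"dy":0,"dz":-2,"fingers":0},{"wx":0,"wy":0,"wz":0,"dx":0,"dy":0,"dz":-1.5,"fingers":0},{"wx":0,"wy":0,"wz":0,"dx":0,"dy":0,"dz":-0.8,"fingers":0},{"wx":0,"wy":0,"wz":0,"dx":0,"dy":0,"dz":0,"fingers":0},{"wx":0,"wy":0,"wz":0,"dx":0,"dy":0,"dz":0,"fingers":0}]'

```text
t: 25.62
tool_pos: [0.3704, 0.3019, 0.0693]
orientation: [-2.228, -2.212, 0.005]
force: [-0.2, -0.5, -0.4]
opening: 0.0932
```

```bash
python3 -c "
from h import *
go(.3677,.302,.015)
grab('wrist','w12.png')"
```

```text
t 25.62 pos [0.3704 0.3019 0.0693] open 0.0932 F [-0.2 -0.5 -0.4]
need cm [-0.27  0.01 -5.43] turn [ 0.001 -0.004  0.007]
```

View pics/w12.png

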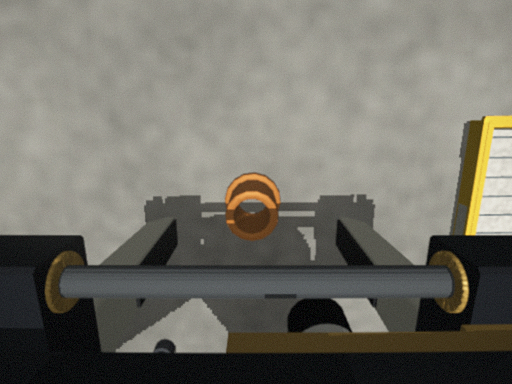

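The bush is centred between the fingers at column ≈252. Target (0.3683, 0.303).

send_rows --series '[{"wx":0,"wy":-0.003,"wz":0.004,"dx":-0.2,"dy":0.1,"dz":-1.2,"fingers":0},{"wx":0,"wy":0,"wz":0,"dx":0,"dy":0,"dz":-1.3,"fingers":0},{"wx":0,"wy":0,"wz":0,"dx":0,"dy":0,"dz":-1.0,"fingers":0},{"wx":0,"wy":0,"wz":0,"dx":0,"dy":0,"dz":-0.6,"fingers":0},{"wx":0,"wy":0,"wz":0,"dx":0,"dy":0,"dz":0,"fingers":0},{"wx":0,"wy":0,"wz":0,"dx":0,"dy":0,"dz":0,"fingers":0}]'

```text
t: 26.17
tool_pos: [0.3722, 0.3052, 0.0315]
orientation: [2.224, 2.216, 0.01]
force: [0.3, 0.8, 0.2]
opening: 0.0928
```

```bash
python3 -c "
from h import *
go(.3683,.303,.015)"
```

```text
t 26.17 pos [0.3722 0.3052 0.0315] open 0.0928 F [0.3 0.8 0.2]
need cm [-0.39 -0.22 -1.65] turn [-0.003  0.006  0.004]
```

send_rows --series '[{"wx":0,"wy":0.005,"wz":0,"dx":-0.4,"dy":-0.2,"dz":-0.6,"fingers":0},{"wx":0,"wy":0,"wz":0,"dx":-0.1,"dy":0,"dz":-0.6,"fingers":0},{"wx":0,"wy":0,"wz":0,"dx":0,"dy":0,"dz":-0.2,"fingers":100},{"wx":0,"wy":0,"wz":0,"dx":0,"dy":0,"dz":0,"fingers":100},{"wx":0,"wy":0,"wz":0,"dx":0,"dy":0,"dz":0,"fingers":100},{"wx":0,"wy":0,"wz":0,"dx":0,"dy":0,"dz":0,"fingers":100}]'

```text
t: 26.67
tool_pos: [0.368, 0.3038, 0.0182]
orientation: [-2.225, -2.216, -0.009]
force: [-1.0, -0.4, -1.0]
opening: 0.0708
```

```bash
python3 -c "
from h import *
go(.3683,.303,.015)"
```

```text
t 26.67 pos [0.368  0.3038 0.0182] open 0.0708 F [-1.  -0.4 -1. ]
need cm [ 0.03 -0.08 -0.32] turn [-0.005  0.003  0.004]
```

send_rows --series '[{"wx":0,"wy":0,"wz":0,"dx":0,"dy":0,"dz":-0.2,"fingers":130},{"wx":0,"wy":0,"wz":0,"dx":0,"dy":0,"dz":0,"fingers":255},{"wx":0,"wy":0,"wz":0,"dx":0,"dy":0,"dz":0,"fingers":255},{"wx":0,"wy":0,"wz":0,"dx":0,"dy":0,"dz":0,"fingers":255},{"wx":0,"wy":0,"wz":0,"dx":0,"dy":0,"dz":0,"fingers":255},{"wx":0,"wy":0,"wz":0,"dx":0,"dy":0,"dz":0,"fingers":255},{"wx":0,"wy":0,"wz":0,"dx":0,"dy":0,"dz":0,"fingers":255},{"wx":0,"wy":0,"wz":0,"dx":0,"dy":0,"dz":0,"fingers":255}]'

```text
t: 27.33
tool_pos: [0.3684, 0.3041, 0.0166]
orientation: [-2.225, -2.216, -0.01]
force: [-0.3, -0.4, -0.6]
opening: 0.0362
```

```bash
python3 -c "
from h import *
go(.599,.310,.12)"
```

```text
t 27.33 pos [0.3684 0.3041 0.0166] open 0.0362 F [-0.3 -0.4 -0.6]
need cm [23.06  0.59 10.34] turn [-0.006  0.003  0.004]
```

send_rows --series '[{"wx":0,"wy":0,"wz":0,"dx":0,"dy":0,"dz":0.8,"fingers":255},{"wx":0,"wy":0,"wz":0,"dx":0,"dy":0,"dz":1.5,"fingers":255},{"wx":0,"wy":0,"wz":0,"dx":0,"dy":0,"dz":2,"fingers":255},{"wx":0,"wy":0,"wz":0,"dx":0,"dy":0.2,"dz":2,"fingers":255},{"wx":0,"wy":0,"wz":0,"dx":0.6,"dy":0.3,"dz":2,"fingers":255},{"wx":0,"wy":0,"wz":0,"dx":1.3,"dy":0.3,"dz":1,"fingers":255},{"wx":0,"wy":0,"wz":0,"dx":2.2,"dy":0,"dz":0,"fingers":255},{"wx":0,"wy":0,"wz":0,"dx":2.4,"dy":0,"dz":0,"fingers":255},{"wx":0,"wy":0,"wz":0,"dx":2.4,"dy":0,"dz":0,"fingers":255},{"wx":0,"wy":0,"wz":0,"dx":2.4,"dy":0,"dz":0,"fingers":255},{"wx":0,"wy":0,"wz":0,"dx":2.4,"dy":0,"dz":0,"fingers":255},{"wx":0,"wy":0,"wz":0,"dx":2.4,"dy":0,"dz":0,"fingers":255},{"wx":0,"wy":0,"wz":0,"dx":2.4,"dy":0,"dz":0,"fingers":255},{"wx":0,"wy":0,"wz":0,"dx":2,"dy":0,"dz":0,"fingers":255},{"wx":0,"wy":0,"wz":0,"dx":1.2,"dy":0,"dz":0,"fingers":255},{"wx":0,"wy":0,"wz":0,"dx":0,"dy":0,"dz":0,"fingers":255},{"wx":0,"wy":0,"wz":0,"dx":0,"dy":0,"dz":0,"fingers":255}]'

```text
t: 28.75
tool_pos: [0.5906, 0.3088, 0.1181]
orientation: [-2.222, -2.217, 0.001]
force: [-1.0, -0.0, -1.8]
opening: 0.0364
```

```bash
python3 -c "
from h import *
go(.599,.311,.0206)
grab('wrist','w13.png')"
```

```text
t 28.75 pos [0.5906 0.3088 0.1181] open 0.0364 F [-1.  -0.  -1.8]
need cm [ 0.84  0.22 -9.75] turn [-0.002 -0.003  0.002]
```

View pics/w13.png

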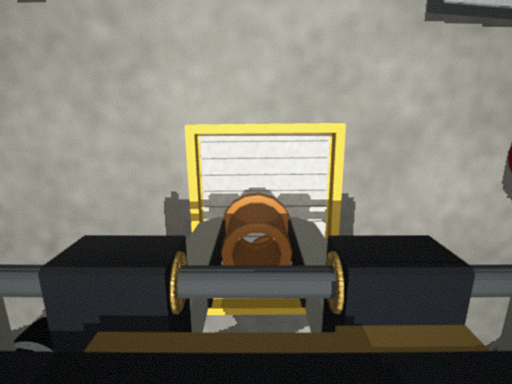

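Bush B is held upright over the far half of the yellow tray. Lowering.

send_rows --series '[{"wx":0,"wy":0,"wz":0,"dx":0.5,"dy":0.3,"dz":-1,"fingers":255},{"wx":0,"wy":0,"wz":0,"dx":0.3,"dy":0.3,"dz":-1.5,"fingers":255},{"wx":0,"wy":0,"wz":0,"dx":0,"dy":0.1,"dz":-1.8,"fingers":255},{"wx":0,"wy":0,"wz":0,"dx":0,"dy":0,"dz":-1.1,"fingers":255},{"wx":0,"wy":0,"wz":0,"dx":0,"dy":0,"dz":-0.5,"fingers":255},{"wx":0,"wy":0,"wz":0,"dx":0,"dy":0,"dz":0,"fingers":255},{"wx":0,"wy":0,"wz":0,"dx":0,"dy":0,"dz":0,"fingers":255}]'

```text
t: 29.38
tool_pos: [0.5936, 0.3176, 0.0521]
orientation: [-2.217, -2.219, 0.007]
force: [-0.8, -0.5, -1.1]
opening: 0.036
```

```bash
python3 -c "
from h import *
go(.599,.311,.0206)"
```

```text
t 29.38 pos [0.5936 0.3176 0.0521] open 0.036 F [-0.8 -0.5 -1.1]
need cm [ 0.54 -0.66 -3.15] turn [-0.001 -0.007 -0.001]
```

send_rows --series '[{"wx":0,"wy":-0.006,"wz":0,"dx":0.3,"dy":-0.3,"dz":-0.7,"fingers":255},{"wx":0,"wy":0,"wz":0,"dx":0.1,"dy":-0.2,"dz":-0.7,"fingers":255},{"wx":0,"wy":0,"wz":0,"dx":0,"dy":0,"dz":-0.5,"fingers":255},{"wx":0,"wy":0,"wz":0,"dx":0,"dy":0,"dz":-0.3,"fingers":255},{"wx":0,"wy":0,"wz":0,"dx":0,"dy":0,"dz":0,"fingers":255},{"wx":0,"wy":0,"wz":0,"dx":0,"dy":0,"dz":0,"fingers":255}]'

```text
t: 29.88
tool_pos: [0.5992, 0.3123, 0.0299]
orientation: [2.22, 2.222, 0.005]
force: [0.8, 0.9, -2.0]
opening: 0.036
```

```bash
python3 -c "
from h import *
go(.599,.311,.0206)"
```

```text
t 29.88 pos [0.5992 0.3123 0.0299] open 0.036 F [ 0.8  0.9 -2. ]
need cm [-0.02 -0.13 -0.93] turn [-0.002  0.003 -0.001]
```

send_rows --series '[{"wx":0,"wy":0,"wz":0,"dx":0,"dy":0,"dz":-0.4,"fingers":255},{"wx":0,"wy":0,"wz":0,"dx":0,"dy":0,"dz":-0.3,"fingers":255},{"wx":0,"wy":0,"wz":0,"dx":0,"dy":0,"dz":-0.2,"fingers":255},{"wx":0,"wy":0,"wz":0,"dx":0,"dy":0,"dz":0,"fingers":255}]'

```text
t: 30.22
tool_pos: [0.6, 0.3126, 0.0211]
orientation: [2.22, 2.221, 0.007]
force: [-0.3, -0.7, -1.3]
opening: 0.0362
```

```bash
python3 -c "
from h import *
go(.599,.311,.0206)"
```

```text
t 30.22 pos [0.6    0.3126 0.0211] open 0.0362 F [-0.3 -0.7 -1.3]
need cm [-0.1  -0.16 -0.05] turn [-0.002  0.004 -0.001]
```

send_rows --series '[{"wx":0,"wy":0,"wz":0,"dx":0,"dy":0,"dz":-0.2,"fingers":255},{"wx":0,"wy":0,"wz":0,"dx":0,"dy":0,"dz":0,"fingers":150},{"wx":0,"wy":0,"wz":0,"dx":0,"dy":0,"dz":0,"fingers":130},{"wx":0,"wy":0,"wz":0,"dx":0,"dy":0,"dz":0,"fingers":100},{"wx":0,"wy":0,"wz":0,"dx":0,"dy":0,"dz":0,"fingers":90},{"wx":0,"wy":0,"wz":0,"dx":0,"dy":0,"dz":0,"fingers":90},{"wx":0,"wy":0,"wz":0,"dx":0,"dy":0,"dz":0,"fingers":90}]'

```text
t: 30.8
tool_pos: [0.6023, 0.3137, 0.0232]
orientation: [2.218, 2.22, 0.015]
force: [1.4, 0.5, -0.6]
opening: 0.0599
```

```bash
python3 -c "
from h import *
go(.462,.0775,.19)"
```

```text
t 30.8 pos [0.6023 0.3137 0.0232] open 0.0599 F [ 1.4  0.5 -0.6]
need cm [-14.03 -23.62  16.68] turn [-0.004  0.009 -0.001]
```

send_rows --series '[{"wx":0,"wy":0,"wz":0,"dx":0,"dy":0,"dz":1,"fingers":90},{"wx":0,"wy":0,"wz":0,"dx":0,"dy":0,"dz":2,"fingers":90},{"wx":0,"wy":0.005,"wz":0,"dx":0,"dy":0,"dz":2.5,"fingers":60},{"wx":0,"wy":0.005,"wz":0,"dx":0,"dy":0,"dz":2.5,"fingers":0},{"wx":0,"wy":0,"wz":0,"dx":0,"dy":-1,"dz":2.5,"fingers":0},{"wx":0,"wy":0,"wz":0,"dx":0,"dy":-2,"dz":2.5,"fingers":0},{"wx":0,"wy":0,"wz":0,"dx":0,"dy":-2.5,"dz":2,"fingers":0},{"wx":0,"wy":0,"wz":0,"dx":0,"dy":-2.7,"dz":0.6,"fingers":0},{"wx":0,"wy":0,"wz":0,"dx":-0.3,"dy":-2.7,"dz":0,"fingers":0},{"wx":0,"wy":0,"wz":0,"dx":-0.8,"dy":-2.7,"dz":0,"fingers":0},{"wx":0,"wy":0,"wz":0,"dx":-1.5,"dy":-2.7,"dz":0,"fingers":0},{"wx":0,"wy":0,"wz":0,"dx":-2.2,"dy":-2.5,"dz":0,"fingers":0},{"wx":0,"wy":0,"wz":0,"dx":-2.4,"dy":-2,"dz":0,"fingers":0},{"wx":0,"wy":0,"wz":0,"dx":-2.4,"dy":-1.5,"dz":0,"fingers":0},{"wx":0,"wy":0,"wz":0,"dx":-2,"dy":-0.8,"dz":0,"fingers":0},{"wx":0,"wy":0,"wz":0,"dx":-1,"dy":0,"dz":0,"fingers":0},{"wx":0,"wy":0,"wz":0,"dx":0,"dy":0,"dz":0,"fingers":0},{"wx":0,"wy":0,"wz":0,"dx":0,"dy":0,"dz":0,"fingers":0}]'

```text
t: 32.3
tool_pos: [0.4692, 0.0723, 0.1998]
orientation: [2.215, 2.219, 0.017]
force: [0.6, 0.3, -0.1]
opening: 0.0933
```

```bash
python3 -c "
from h import *
go(.462,.0775,.13)
grab('wrist','w14.png')"
```

```text
t 32.3 pos [0.4692 0.0723 0.1998] open 0.0933 F [ 0.6  0.3 -0.1]
need cm [-0.72  0.52 -6.98] turn [-0.003  0.012 -0.002]
```

View pics/w14.png

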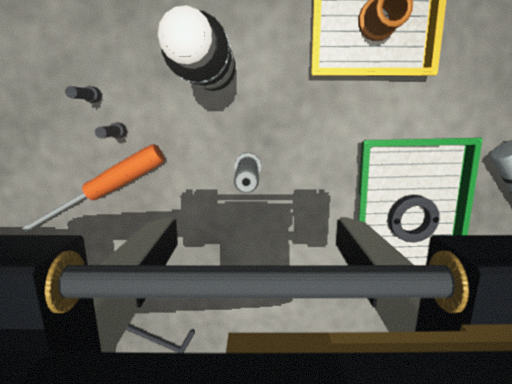

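Pillar A's top is at (246,181) and the can stands clear at the upper left. The screwdriver is low and to the left.

```bash
python3 -c "
from h import *
s=robot.read_state()
print(onz('wrist',(246,181),.092,s), 'driver tip handle',onz('wrist',(155,155),.02,s),onz('wrist',(90,190),.02,s),'can',onz('wrist',(186,36),.15,s))"
```

```text
[0.4618 0.0794 0.092 ] driver tip handle [0.3576 0.0934 0.02  ] [0.2786 0.0526 0.02  ] can [0.4249 0.1883 0.15  ]
```

send_rows --series '[{"wx":0,"wy":0.006,"wz":0,"dx":-0.4,"dy":0.3,"dz":-1,"fingers":0},{"wx":0,"wy":0.006,"wz":0,"dx":-0.3,"dy":0.2,"dz":-1.5,"fingers":0},{"wx":0,"wy":0,"wz":0,"dx":0,"dy":0,"dz":-1.5,"fingers":0},{"wx":0,"wy":0,"wz":0,"dx":0,"dy":0,"dz":-1,"fingers":0},{"wx":0,"wy":0,"wz":0,"dx":0,"dy":0,"dz":-0.5,"fingers":0},{"wx":0,"wy":0,"wz":0,"dx":0,"dy":0,"dz":0,"fingers":0},{"wx":0,"wy":0,"wz":0,"dx":0,"dy":0,"dz":0,"fingers":0}]'

```text
t: 32.93
tool_pos: [0.4623, 0.0802, 0.1374]
orientation: [-2.211, -2.223, 0.002]
force: [0.5, -0.5, -0.2]
opening: 0.0929
```

```bash
python3 -c "
from h import *
go(.462,.0775,.04)"
```

```text
t 32.93 pos [0.4623 0.0802 0.1374] open 0.0929 F [ 0.5 -0.5 -0.2]
need cm [-0.03 -0.27 -9.74] turn [-0.003 -0.006 -0.005]
```

Screwdriver at x≤0.36, outside the finger sweep (≥0.398). Aim for y=0.0785.

send_rows --series '[{"wx":0,"wy":-0.005,"wz":0,"dx":0,"dy":-0.15,"dz":-1.2,"fingers":0},{"wx":0,"wy":0,"wz":0,"dx":0,"dy":0,"dz":-1.5,"fingers":0},{"wx":0,"wy":0,"wz":0,"dx":0,"dy":0,"dz":-1.0,"fingers":0},{"wx":0,"wy":0,"wz":0,"dx":0,"dy":0,"dz":0,"fingers":0},{"wx":0,"wy":0,"wz":0,"dx":0,"dy":0,"dz":0,"fingers":0}]'

```text
t: 33.35
tool_pos: [0.4641, 0.079, 0.101]
orientation: [-2.215, -2.227, -0.006]
force: [0.8, -0.7, 0.0]
opening: 0.0932
```

```bash
python3 -c "
from h import *
go(.462,.0785,.04)"
```

```text
t 33.35 pos [0.4641 0.079  0.101 ] open 0.0932 F [ 0.8 -0.7  0. ]
need cm [-0.21 -0.05 -6.1 ] turn [-0.004  0.002 -0.005]
```

send_rows --series '[{"wx":0,"wy":0,"wz":0,"dx":-0.25,"dy":0,"dz":-1.2,"fingers":0},{"wx":0,"wy":0,"wz":0,"dx":0,"dy":0,"dz":-1.2,"fingers":0},{"wx":0,"wy":0,"wz":0,"dx":0,"dy":0,"dz":-1.2,"fingers":0},{"wx":0,"wy":0,"wz":0,"dx":0,"dy":0,"dz":-1.2,"fingers":0},{"wx":0,"wy":0,"wz":0,"dx":0,"dy":0,"dz":-0.7,"fingers":0},{"wx":0,"wy":0,"wz":0,"dx":0,"dy":0,"dz":0,"fingers":0},{"wx":0,"wy":0,"wz":0,"dx":0,"dy":0,"dz":0,"fingers":60}]'

```text
t: 33.93
tool_pos: [0.4627, 0.0792, 0.0432]
orientation: [2.214, 2.226, 0.011]
force: [1.0, -1.1, -0.5]
opening: 0.0895
```

```bash
python3 -c "
from h import *
go(.462,.0785,.04)"
```

```text
t 33.93 pos [0.4627 0.0792 0.0432] open 0.0895 F [ 1.  -1.1 -0.5]
need cm [-0.07 -0.07 -0.32] turn [-0.004  0.006 -0.005]
```

send_rows --series '[{"wx":-0.003,"wy":0.005,"wz":0,"dx":-0.1,"dy":0,"dz":-0.2,"fingers":140},{"wx":0,"wy":0,"wz":0,"dx":0,"dy":0,"dz":0,"fingers":150},{"wx":0,"wy":0,"wz":0,"dx":0,"dy":0,"dz":0,"fingers":170},{"wx":0,"wy":0,"wz":0,"dx":0,"dy":0,"dz":0,"fingers":200},{"wx":0,"wy":0,"wz":0,"dx":0,"dy":0,"dz":0,"fingers":230},{"wx":0,"wy":0,"wz":0,"dx":0,"dy":0,"dz":0,"fingers":255},{"wx":0,"wy":0,"wz":0,"dx":0,"dy":0,"dz":0,"fingers":255},{"wx":0,"wy":0,"wz":0,"dx":0,"dy":0,"dz":0,"fingers":255},{"wx":0,"wy":0,"wz":0,"dx":0,"dy":0,"dz":0,"fingers":255},{"wx":0,"wy":0,"wz":0,"dx":0,"dy":0,"dz":0,"fingers":255},{"wx":0,"wy":0,"wz":0,"dx":0,"dy":0,"dz":0,"fingers":255},{"wx":0,"wy":0,"wz":0,"dx":0,"dy":0,"dz":0,"fingers":255},{"wx":0,"wy":0,"wz":0,"dx":0,"dy":0,"dz":0,"fingers":255}]'

```text
t: 35.02
tool_pos: [0.4637, 0.0794, 0.044]
orientation: [2.213, 2.225, 0.007]
force: [-0.8, -0.5, 0.5]
opening: 0.0234
```

```bash
python3 -c "
from h import *
go(.616,-.252,.13)"
```

```text
t 35.02 pos [0.4637 0.0794 0.044 ] open 0.0234 F [-0.8 -0.5  0.5]
need cm [ 15.23 -33.14   8.6 ] turn [-0.001  0.005 -0.005]
```

send_rows --series '[{"wx":0,"wy":0,"wz":0,"dx":0,"dy":0,"dz":0.8,"fingers":255},{"wx":0,"wy":0,"wz":0,"dx":0,"dy":0,"dz":1.5,"fingers":255},{"wx":0,"wy":0,"wz":0,"dx":0,"dy":0,"dz":2,"fingers":255},{"wx":0,"wy":0,"wz":0,"dx":0.3,"dy":-0.6,"dz":2,"fingers":255},{"wx":0,"wy":0,"wz":0,"dx":0.6,"dy":-1.3,"dz":1.8,"fingers":255},{"wx":0,"wy":0,"wz":0,"dx":1.0,"dy":-2,"dz":0.8,"fingers":255},{"wx":0,"wy":0,"wz":0,"dx":1.2,"dy":-2.6,"dz":0,"fingers":255},{"wx":0,"wy":0,"wz":0,"dx":1.3,"dy":-2.8,"dz":0,"fingers":255},{"wx":0,"wy":0,"wz":0,"dx":1.3,"dy":-2.8,"dz":0,"fingers":255},{"wx":0,"wy":0,"wz":0,"dx":1.3,"dy":-2.8,"dz":0,"fingers":255},{"wx":0,"wy":0,"wz":0,"dx":1.3,"dy":-2.8,"dz":0,"fingers":255},{"wx":0,"wy":0,"wz":0,"dx":1.3,"dy":-2.8,"dz":0,"fingers":255},{"wx":0,"wy":0,"wz":0,"dx":1.3,"dy":-2.8,"dz":0,"fingers":255},{"wx":0,"wy":0,"wz":0,"dx":1.3,"dy":-2.6,"dz":0,"fingers":255},{"wx":0,"wy":0,"wz":0,"dx":1.0,"dy":-2.2,"dz":0,"fingers":255},{"wx":0,"wy":0,"wz":0,"dx":0.6,"dy":-1.2,"dz":0,"fingers":255},{"wx":0,"wy":0,"wz":0,"dx":0,"dy":0,"dz":0,"fingers":255},{"wx":0,"wy":0,"wz":0,"dx":0,"dy":0,"dz":0,"fingers":255}]'

```text
t: 36.52
tool_pos: [0.5986, -0.2286, 0.1378]
orientation: [-2.208, -2.227, 0.005]
force: [-0.1, -0.3, -2.8]
opening: 0.0235
```

```bash
python3 -c "
from h import *
go(.616,-.252,.048)
grab('wrist','w15.png');grab('top','t15.png')"
```

```text
t 36.52 pos [ 0.5986 -0.2286  0.1378] open 0.0235 F [-0.1 -0.3 -2.8]
need cm [ 1.74 -2.34 -8.98] turn [-0.002 -0.006 -0.008]
```

View pics/w15.png

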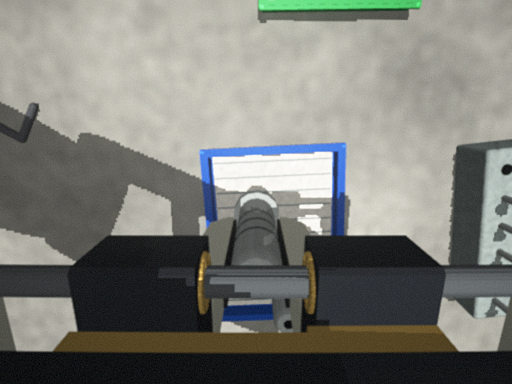

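Pillar A is held upright over the far half of the blue tray. Pillar B's top is visible behind it at about (287,324).

```bash
python3 -c "
from h import *
s=robot.read_state()
print(onz('wrist',(287,324),.096,s))"
```

```text
[ 0.6238 -0.3211  0.096 ]
```

send_rows --series '[{"wx":0,"wy":-0.005,"wz":-0.005,"dx":0.8,"dy":-1,"dz":-0.8,"fingers":255},{"wx":0,"wy":0,"wz":0,"dx":0.6,"dy":-0.7,"dz":-1.3,"fingers":255},{"wx":0,"wy":0,"wz":0,"dx":0.2,"dy":-0.2,"dz":-1.5,"fingers":255},{"wx":0,"wy":0,"wz":0,"dx":0,"dy":0,"dz":-1.2,"fingers":255},{"wx":0,"wy":0,"wz":0,"dx":0,"dy":0,"dz":-0.6,"fingers":255},{"wx":0,"wy":0,"wz":0,"dx":0,"dy":0,"dz":0,"fingers":255},{"wx":0,"wy":0,"wz":0,"dx":0,"dy":0,"dz":0,"fingers":255}]'

```text
t: 37.2
tool_pos: [0.613, -0.239, 0.0812]
orientation: [-2.205, -2.23, -0.001]
force: [-1.4, 1.0, -2.6]
opening: 0.0231
```

```bash
python3 -c "
from h import *
go(.616,-.252,.048)"
```

```text
t 37.2 pos [ 0.613  -0.239   0.0812] open 0.0231 F [-1.4  1.  -2.6]
need cm [ 0.3  -1.3  -3.32] turn [-0.004 -0.003 -0.011]
```

send_rows --series '[{"wx":0,"wy":0,"wz":-0.005,"dx":0.1,"dy":-0.5,"dz":-0.7,"fingers":255},{"wx":0,"wy":0,"wz":0,"dx":0,"dy":-0.4,"dz":-0.8,"fingers":255},{"wx":0,"wy":0,"wz":0,"dx":0,"dy":0,"dz":-0.5,"fingers":255},{"wx":0,"wy":0,"wz":0,"dx":0,"dy":0,"dz":-0.3,"fingers":255},{"wx":0,"wy":0,"wz":0,"dx":0,"dy":0,"dz":0,"fingers":255},{"wx":0,"wy":0,"wz":0,"dx":0,"dy":0,"dz":0,"fingers":255}]'

```text
t: 37.7
tool_pos: [0.6144, -0.2488, 0.0573]
orientation: [-2.212, -2.225, -0.002]
force: [-0.2, -0.0, -2.7]
opening: 0.0233
```

```bash
python3 -c "
from h import *
go(.616,-.25,.048)"
```

```text
t 37.7 pos [ 0.6144 -0.2488  0.0573] open 0.0233 F [-0.2 -0.  -2.7]
need cm [ 0.16 -0.12 -0.93] turn [-0.004 -0.002 -0.006]
```

send_rows --series '[{"wx":-0.003,"wy":0,"wz":0,"dx":0,"dy":0,"dz":-0.4,"fingers":255},{"wx":0,"wy":0,"wz":0,"dx":0,"dy":0,"dz":-0.3,"fingers":255},{"wx":0,"wy":0,"wz":0,"dx":0,"dy":0,"dz":-0.2,"fingers":255},{"wx":0,"wy":0,"wz":0,"dx":0,"dy":0,"dz":0,"fingers":255}]'

```text
t: 38.03
tool_pos: [0.615, -0.249, 0.0483]
orientation: [-2.215, -2.228, 0.001]
force: [-1.0, -0.3, -2.1]
opening: 0.0236
```

```bash
python3 -c "
from h import *
go(.616,-.25,.048)"
```

```text
t 38.03 pos [ 0.615  -0.249   0.0483] open 0.0236 F [-1.  -0.3 -2.1]
need cm [ 0.1  -0.1  -0.03] turn [ 0.    -0.    -0.006]
```

send_rows --series '[{"wx":0,"wy":0,"wz":0,"dx":0,"dy":0,"dz":-0.2,"fingers":255},{"wx":0,"wy":0,"wz":0,"dx":0,"dy":0,"dz":0,"fingers":255}]'

```text
t: 38.2
tool_pos: [0.6156, -0.2494, 0.0488]
orientation: [2.214, 2.227, -0.0]
force: [0.6, 0.5, -3.5]
opening: 0.0234
```

```bash
python3 -c "
from h import *
go(.616,-.25,.048)"
```

```text
t 38.2 pos [ 0.6156 -0.2494  0.0488] open 0.0234 F [ 0.6  0.5 -3.5]
need cm [ 0.04 -0.06 -0.08] turn [ 0.001  0.001 -0.006]
```

Within about 1 mm of the floor and upright. Nudge down and release.

send_rows --series '[{"wx":0,"wy":0,"wz":0,"dx":0,"dy":0,"dz":-0.15,"fingers":255},{"wx":0,"wy":0,"wz":0,"dx":0,"dy":0,"dz":0,"fingers":175},{"wx":0,"wy":0,"wz":0,"dx":0,"dy":0,"dz":0,"fingers":150},{"wx":0,"wy":0,"wz":0,"dx":0,"dy":0,"dz":0,"fingers":120},{"wx":0,"wy":0,"wz":0,"dx":0,"dy":0,"dz":0,"fingers":90},{"wx":0,"wy":0,"wz":0,"dx":0,"dy":0,"dz":0,"fingers":60},{"wx":0,"wy":0,"wz":0,"dx":0,"dy":0,"dz":0,"fingers":60},{"wx":0,"wy":0,"wz":0,"dx":0,"dy":0,"dz":0,"fingers":60}]'

```text
t: 38.87
tool_pos: [0.6177, -0.2502, 0.0495]
orientation: [2.21, 2.224, 0.002]
force: [-0.4, 0.6, 0.0]
opening: 0.0643
```

```bash
python3 -c "
from h import *
go(.616,-.25,.2)
grab('wrist','w16.png')"
```

```text
t 38.87 pos [ 0.6177 -0.2502  0.0495] open 0.0643 F [-0.4  0.6  0. ]
need cm [-0.17  0.02 15.05] turn [ 0.003  0.005 -0.006]
```

View pics/w16.png

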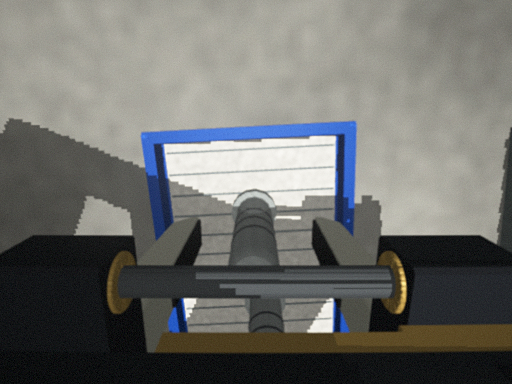

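Both pillars stand. Lift vertically, then retreat −x to clear the top camera.

send_rows --series '[{"wx":0,"wy":0,"wz":0,"dx":0,"dy":0,"dz":1,"fingers":60},{"wx":0,"wy":0,"wz":0,"dx":0,"dy":0,"dz":1.5,"fingers":60},{"wx":0,"wy":0,"wz":0,"dx":0,"dy":0,"dz":2,"fingers":60},{"wx":0,"wy":0,"wz":0,"dx":0,"dy":0,"dz":2.5,"fingers":60},{"wx":0,"wy":0,"wz":0,"dx":0,"dy":0,"dz":2.5,"fingers":60},{"wx":0,"wy":0,"wz":0,"dx":0,"dy":0,"dz":2.5,"fingers":60},{"wx":0,"wy":0,"wz":0,"dx":-1,"dy":0,"dz":2,"fingers":60},{"wx":0,"wy":0,"wz":0,"dx":-2,"dy":0,"dz":1,"fingers":60},{"wx":0,"wy":0,"wz":0,"dx":-2.8,"dy":0,"dz":0,"fingers":60},{"wx":0,"wy":0,"wz":0,"dx":-2.8,"dy":0,"dz":0,"fingers":60},{"wx":0,"wy":0,"wz":0,"dx":-2.8,"dy":0,"dz":0,"fingers":60},{"wx":0,"wy":0,"wz":0,"dx":-2.8,"dy":0,"dz":0,"fingers":60},{"wx":0,"wy":0,"wz":0,"dx":-2.8,"dy":0,"dz":0,"fingers":60},{"wx":0,"wy":0,"wz":0,"dx":-2.5,"dy":0,"dz":0,"fingers":60},{"wx":0,"wy":0,"wz":0,"dx":-1.5,"dy":0,"dz":0,"fingers":60},{"wx":0,"wy":0,"wz":0,"dx":0,"dy":0,"dz":0,"fingers":60},{"wx":0,"wy":0,"wz":0,"dx":0,"dy":0,"dz":0,"fingers":60}]'

```text
t: 40.33
tool_pos: [0.4011, -0.2501, 0.2338]
orientation: [2.19, 2.207, 0.01]
force: [1.0, -0.0, 0.4]
opening: 0.0712
```

```bash
python3 -c "
from h import *
go(.4,-.25,.2)
a=grab('top','t17.png')[:,:,::-1];b=grab('scene','s17.png')[:,:,::-1]
A=cv2.resize(a[90:260,110:430],(800,425),interpolation=cv2.INTER_CUBIC);cv2.imwrite('pics/t17z.png',A)
B=cv2.resize(b[110:330,90:450],(800,489),interpolation=cv2.INTER_CUBIC);cv2.imwrite('pics/s17z.png',B)"
```

```text
t 40.33 pos [ 0.4011 -0.2501  0.2338] open 0.0712 F [ 1.  -0.   0.4]
need cm [-0.11  0.01 -3.38] turn [ 0.019  0.027 -0.008]
```

View pics/t17z.png

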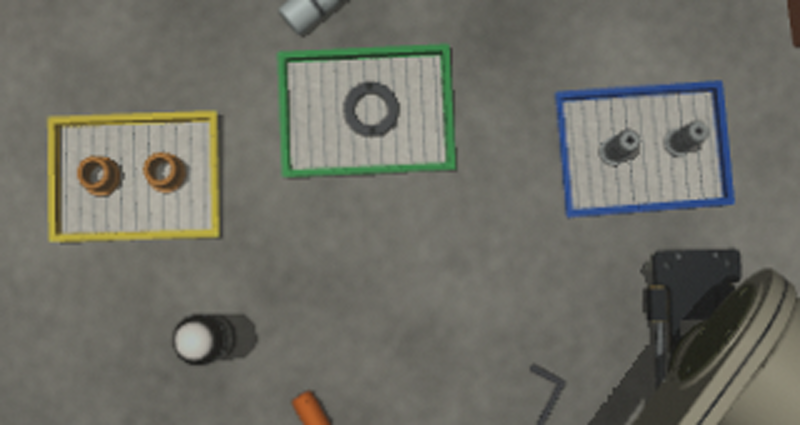

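View pics/s17z.png

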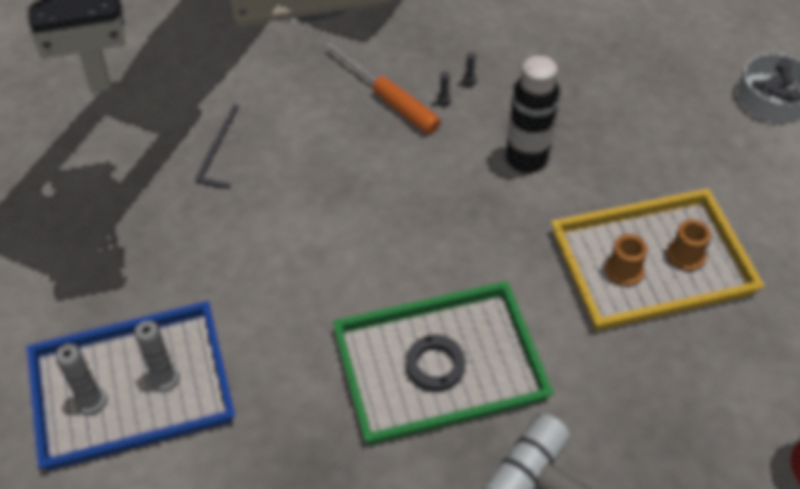

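Both views show both pillars upright in blue, both bushes upright in yellow, the ring flat in green and the can still standing. One numeric check, then I hand in.

```bash
python3 -c "
from h import *
T={'b':(.619,-.2866,-86.2),'y':(.5994,.2734,-90.2),'g':(.666,.0167,-89)}
for n,t,p,z in(('pA','b',(629,141),.096),('pB','b',(697,132),.096),('bA','y',(163,171),.048),('bB','y',(97,174),.048),('ring','g',(371,109),.019)):
    q=onz('top',((p[0]+.5)/2.5-.5+110,(p[1]+.5)/2.5-.5+90),z); x,y,a=T[t]; c=np.radians(a+180-90); d=q[:2]-[x,y]
    print(n,q,'in tray',(d[0]*np.cos(c)+d[1]*np.sin(c)).round(3),(-d[0]*np.sin(c)+d[1]*np.cos(c)).round(3))
print('can',onz('top',((194.5)/2.5-.5+110,(340.5)/2.5-.5+90),.15))
print(robot.read_state()['dq'].round(3)); print(robot.close_job())"
```

```text
pA [ 0.6154 -0.2515  0.096 ] in tray -0.001 0.035
pB [ 0.6238 -0.3234  0.096 ] in tray 0.002 -0.037
bA [0.6003 0.2332 0.048 ] in tray 0.001 -0.04
bB [0.599  0.3046 0.048 ] in tray -0.001 0.031
ring [0.6657 0.0116 0.019 ] in tray -0.0 -0.005
can [0.4235 0.1871 0.15  ]
[ 0.009  0.027 -0.002  0.002 -0.008 -0.001]
the job is handed in; nothing more can be done
None
```

I sorted all five parts and handed the job in at about t = 40 s of the 136 s allowed. `robot.close_job()` gives no verdict, so the results below are from my own last checks.

- **Pillars (blue tray):** both stand upright, about 72 mm apart, at tray y of about +35 and −37 mm and within 2 mm of centre in x.
- **Bushes (yellow tray):** both stand upright, about 71 mm apart, at tray y of about −40 and +31 mm and within 1 mm of centre in x.
- **Ring (green tray):** it lies flat, within about 5 mm of the centre.
- **Spray can:** it is upright. The first and last top views put it about 4 mm apart, which is within my measuring error. No move came near it.
- **Robot:** the gripper was open and touching nothing, held at z of about 0.23 m.

Three things did not go cleanly:
- **Bush A reading:** one wrist-camera measurement was 8 mm off because I misread its shaded rim. Re-measuring brought it to within about 4 mm of the other views, so I gripped it at about the average.
- **Pillar B placing:** it was pressed on the tray floor with about 25 N before I eased off and released it.
- **Release height:** I judged the final lowering of the other parts by height, not by felt contact, so they were let go within about 1–2 mm of the floor.

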